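# Stir the walnuts and put the spoon home on its rest

### The job

With the wooden spoon held in the gripper, stir the walnuts in the pan until every one of them has been pushed a couple of centimetres from where it lay, keeping them all in the pan. Then lay the spoon on its spoon rest keeping hold of it until its cross bar is down in the fork's cross gap, and leave it fully home: level on both cradles, its head beyond the fork. Do not touch the walnuts with the fingers, and leave the other things on the counter where they are.

Things in the scene. Friction and masses are not known exactly. Their poses are not given: they have to be found in the camera images.
- spoon: Wooden stirring spoon lying on the counter, about 90 g. Handle 14 mm wide, 18 mm tall, along its x from -180 to +45 mm; flat oval head at +x, 50 mm wide, 12 mm thick, from 39 to 113 mm. A square cross bar (8 mm along x, 46 mm wide, 18 mm tall) crosses the handle at x = 0. Origin: underside, below the cross bar's middle; underside all flush; z up.
- spoon_grip (a point): middle of the handle's height (9 mm above the underside), 80 mm behind the cross bar, a good place to grip; the centre of mass is near the cross bar. A firm grip (100 N or more) holds the spoon while stirring, but the head may slip or tilt in it.
- spoon_tip (a point): underside of the head's front end, 113 mm ahead of the cross bar
- rest: Spoon rest, fixed: steel tray 210 (x) by 100 by 6 mm carrying two dark wooden cradles, tail cradle at -x, fork cradle at +x. Origin: centre of the tray's underside on the counter. The spoon lies on it along x, head beyond the fork at +x, handle level on both cradle floors, 30 mm above the counter.
- rest_tail (a point): middle of the tail cradle's floor, 83 mm behind the rest's origin. The cradle is 14 mm long in x and 62 mm wide; two cheeks 24 mm apart rise 16 mm above its floor. The handle lies between them.
- rest_mid (a point): floor level on the centre line, 57 mm ahead of the rest's origin: middle setting of the fork cradle (57 mm long, cheeks as the tail's, parted half way by a 13 mm cross gap for the spoon's cross bar). The fork is clamped up to 12 mm either way along x from here, NOT reported: find the gap by feel or sight. A bar lying on the cheeks, not in the gap, keeps the spoon 16 mm too high.
- pan: Steel pan with two loop handles (at its +x and -x sides, 160 mm from the centre, 54 mm high) standing on a cork trivet, fixed. Rim 260 mm across at 58 mm above the counter; sides slope in to a flat floor about 218 mm across. Origin: centre of its underside on the counter
- pan_floor (a point): centre of the pan's inner floor, 13 mm above the counter
- nut0: one of five loose walnuts in the pan, 34 mm across, 33 mm tall, 14 g. Origin: its centre
- nut1: one of five loose walnuts in the pan, 34 mm across, 33 mm tall, 14 g. Origin: its centre
- nut2: one of five loose walnuts in the pan, 34 mm across, 33 mm tall, 14 g. Origin: its centre
- nut3: one of five loose walnuts in the pan, 34 mm across, 33 mm tall, 14 g. Origin: its centre
- nut4: one of five loose walnuts in the pan, 34 mm across, 33 mm tall, 14 g. Origin: its centre
- timer: bystander, loose: white kitchen timer with a steel grip bar, 50 mm across, 40 mm tall. Origin: underside
- ramekin: bystander, loose: small white ramekin, 52 mm across, 35 mm tall. Origin: underside
- salt: bystander, loose: glass salt jar, 40 mm across, 75 mm tall. Origin: underside
- mill: bystander, loose: dark wooden pepper mill, 52 mm across, 130 mm tall. Origin: underside
- mug: bystander, loose: white mug, 80 mm across, 90 mm tall. Origin: underside
- jar: bystander, loose: labelled glass jar, 76 mm across, 110 mm tall. Origin: underside

How it is judged:
On the way, in this order (a step that is already met when the one before it is completed fails the run):
1. the spoon, held in the gripper with its head down in the pan, has stirred the walnuts: each is now at least 15 mm from where it started (distance of each of nut0, nut1, nut2, nut3, nut4 from where it was at the start of the episode above 0.015 m and horizontal distance between spoon_tip and pan below 0.115 m and z of spoon_tip in the frame of pan below 0.045 m and contact force between the fingers and spoon above 1 N), for 0.1 s.
2. the cross bar is down in the fork's gap while the spoon is still held (x of spoon in the frame of rest_mid between -0.018 and 0.018 m and y of spoon in the frame of rest_mid between -0.009 and 0.009 m and z of spoon in the frame of rest_mid between -0.005 and 0.008 m and x of spoon_tip in the frame of rest_mid between 0.085 and 0.14 m and contact force between the fingers and spoon above 0.5 N), for 0.1 s.
At the end, for the whole second after the job is handed in: The spoon lies still on the rest: its origin at the cradle floor's height within 5 mm and within 18 mm of rest_mid along the rest's x and 9 mm across, its head to the rest's +x, level and in line with the rest within 0.09 rad (so the cross bar is down in the gap). All five walnuts are in the pan (x of spoon in the frame of rest_mid between -0.018 and 0.018 m and y of spoon in the frame of rest_mid between -0.009 and 0.009 m and z of spoon in the frame of rest_mid between -0.005 and 0.005 m and x of spoon_tip in the frame of rest_mid between 0.085 and 0.14 m and angle between the x axis of spoon and the x axis of rest, either way round below 0.09 rad and angle between spoon's own z axis and vertical below 0.09 rad and linear speed of spoon below 0.02 m/s and horizontal distance between each of nut0, nut1, nut2, nut3, nut4 and pan below 0.115 m and z of each of nut0, nut1, nut2, nut3, nut4 in the frame of pan below 0.075 m); the robot touches nothing.
It fails at once if a bystander is shifted by more than 30 mm (distance of any of timer, ramekin, salt, mill, mug, jar from where it was at the start of the episode above 0.03 m).
It fails at once if the fingers touch a walnut (contact force between the fingers and nut0 above 0.3 N or contact force between the fingers and nut1 above 0.3 N or contact force between the fingers and nut2 above 0.3 N or contact force between the fingers and nut3 above 0.3 N or contact force between the fingers and nut4 above 0.3 N).
It also fails if it takes over 72 s, if anything falls off the work surface, if the arm or the gripper's body presses on something with over 40 N, if the wrist force passes 120 N, or if a joint passes its speed limit or range.

### The arm

A 7-joint arm with a two-finger parallel gripper is mounted at the origin on the work surface. World frame = base frame: x ahead of the robot, y to its left, z up, the work surface at z = 0. Lengths are in m, angles in rad, forces in N, time in s.
With the tool pointing down it reaches from about 0.425 to 0.875 m from the base axis. Payload 9.9 kg.
Tool frame: the origin (TCP) lies on the centre line of the jaws, within the pads' length; the fingertips stand 25 mm ahead of it and the grasp point (between the pads) lies 6 mm ahead of it; z points along the fingers, y is the line along which they close (so a half turn about z gives the same grasp; the last joint's range is limited). The gripper opens to 85 mm and grips with 20 to 120 N. Pads are 22 mm wide; open, the fingers measure 114 mm over their backs; the gripper's body (76 mm by 85 mm) begins 54 mm behind the grasp point. The pads swing forward as they close: fully open they stand 13 mm farther back than shut.
Start: joints at [1.059, 0.576, 0.025, 1.437, -0.015, 1.129, -0.057], TCP at [0.28, -0.614, 0.256] pointing down, gripper open.
Joint ranges: [-2.76, 2.76], [-0.34, 2.15], [-1.52, 1.57], [0.19, 2.46], [-1.09, 4.23], [0.17, 1.99], [-2.82, 2.82]. Speed limits (rad/s): [2.22, 2.22, 3.01, 3.01, 3.14, 3.14, 3.14].

### API

Orientations are given as a rotation vector (axis times angle).
In Python, from rig import * gives the robot as it stands.
- The arm moves only by the tool servo_tool, never from a script. Its argument "plan" is a list that holds one entry, the list of rows, each a list of 7 numbers: the turn, a rotation vector about the tool's x, y, z as a fraction of full scale, then the shift along the tool's x, y, z as a fraction of full scale, then the opening, from 0 (shut) to 1 (fully open). A call has 1 to 5 rows; each row is the pose to reach, as a shift and turn from the pose commanded when the call began, along the tool's axes at that moment, turning the shorter way round; what a row does not reach only later rows make up. Full scale, the value 1, is 1 m for a shift and 2 pi rad for a turn. A row lasts 1/10 s, in which the tool goes at most 50 mm and 8.59 degrees, less where a joint would pass 70% of its speed; a pose out of reach is approached as far as the arm can. A call with a number of a shift or a turn outside -1 to 1 is refused whole. A call with a gripper value outside its range is refused whole. The fingers move at their own pace and stop on an object; "newtons" is the grip in N (left out, the last holds). Time passes only in rows, so rows that repeat a pose let the fingers close. It gives the time, the measured TCP pose, the force, the opening and the grip force at its end, in the units of the state.
- sense(): the state, without advancing time (a new reading comes with each control period).
- capture(name): name is "scene" or "top" or "wrist"; returns a dict with "image" (420x560x3 uint8, blue, green, red), "mtx" (3x3 intrinsics, pixels), "k1" (the pictures are not rectified: a ray, as slopes to the right and down, at radius r is drawn at 1 + k1 r^2 times it, then the intrinsics apply), "extrinsics" (4x4, takes a point from world to camera coordinates); the wrist camera has in their place "hand_eye" (4x4, takes a point from camera to tool coordinates, whose origin is the TCP and whose axes are the flange's). Camera axes: x right, y down, z forward; pixel columns grow to the right and rows downward; lengths in m; the calibration is good to about 2 mm. A picture is of the moment at which its call begins: read the wrist's pose just before it. There is no depth.
- hand_in(): hands the job in; it is judged then, once.
The state is a dict: "time_s": time; "joints": joint angles; "qvel": joint speeds; "joint_efforts": joint torques, N m; "tcp_pos": TCP position; "eef_rot": TCP orientation; "force": force on the tool from outside, world axes, zero at the start; "torque": the same for the moment, N m; "gripper_width": finger opening in m; "grip_force": force on a finger pad.
Only numpy, scipy, OpenCV 4.12 (cv2) and the standard library are available. Lean on these libraries where they do the work, as an engineer would, in place of code of your own. Each camera call takes 0.05 s, during which the arm holds its last target. There are 200 camera calls.

## Working session

There is one attempt and no reset: what is moved stays moved. The work goes in short steps, Python scripts to look and compute and a tool call to move; the robot and the scene stay as the last step left them, time stands still between calls to the robot, and variables do not carry over. Pictures are saved under pics/ and viewed, at most 10 in all, crops included, and the job is handed in when it is done.

Besides the shell and the picture viewer there is one more tool, called after "Emit:" in YAML: its name, and indented under it one key for each argument. servo_tool: Moves the arm, as the interface text tells. Its arguments: {"type":"object","properties":{"plan":{"type":"array","items":{"type":"array","items":{"type":"array","items":{"type":"number","minimum":-1,"maximum":1}}}},"newtons":{"type":"number"}},"required":["plan"]}

```bash
mkdir -p pics; cat > h.py <<'E'
from rig import *
import numpy as np, cv2
from scipy.spatial.transform import Rotation as R
def ray(c,uv,s=None):
    K=c["mtx"];uv=np.array(uv,float).reshape(-1,1,2)
    n=cv2.undistortPoints(uv,np.array(K),np.array([c["k1"],0,0,0.])).reshape(-1,2)
    d=np.c_[n,np.ones(len(n))]
    if "extrinsics" in c:
        T=np.linalg.inv(np.array(c["extrinsics"]))
    else:
        B=np.eye(4);B[:3,:3]=R.from_rotvec(s["eef_rot"]).as_matrix();B[:3,3]=s["tcp_pos"];T=B@np.array(c["hand_eye"])
    return T[:3,3],d@T[:3,:3].T
def onz(c,uv,z,s=None):
    o,d=ray(c,uv,s);return o+d*((z-o[2])/d[:,2])[:,None]
E
python3 - <<'E'
from h import *
print(sense())
for n in("top","scene"):
    c=capture(n);cv2.imwrite(f"pics/{n}0.png",c["image"]);np.save(f"{n}0.npy",c,allow_pickle=True)
    print(n,np.round(np.linalg.inv(np.array(c["extrinsics"])),3),c["mtx"],c["k1"])
E
```

```text
{'time_s': 0.0, 'joints': array([ 1.05922181,  0.57653017,  0.02480047,  1.43792625, -0.01501314,
        1.12898504, -0.0564743 ]), 'qvel': array([-0.00039541,  0.00015595,  0.00066164,  0.00077616, -0.00249077,
       -0.00317312, -0.00118549]), 'joint_efforts': array([ 5.31627556e-04, -7.65754652e+01,  2.25138523e+00, -2.85964233e+01,
        1.53869897e-02,  1.27186012e-02,  1.91914734e-05]), 'tcp_pos': array([ 0.27988164, -0.613782  ,  0.2554365 ]), 'eef_rot': array([-3.06839665e+00, -6.66630904e-01,  6.33832240e-04]), 'force': array([0.54166721, 0.52867135, 0.5197501 ]), 'torque': array([ 0.02615514, -0.00136129,  0.02724321]), 'grip_force': 0.0, 'gripper_width': 0.085355308162345}
top [[-0.024 -0.993  0.114  0.469]
 [-1.     0.025  0.014 -0.016]
 [-0.017 -0.113 -0.993  0.982]
 [ 0.     0.     0.     1.   ]] [[429.97908816   0.         281.61621931]
 [  0.         429.97908816 211.66312793]
 [  0.           0.           1.        ]] -0.00940358600963908
scene [[-0.501  0.684 -0.53   1.301]
 [ 0.865  0.404 -0.297  0.394]
 [ 0.011 -0.608 -0.794  1.136]
 [ 0.     0.     0.     1.   ]] [[543.96543405   0.         274.59002198]
 [  0.         543.96543405 205.60036306]
 [  0.           0.           1.        ]] -0.059330265220408865
```

View pics/top0.png

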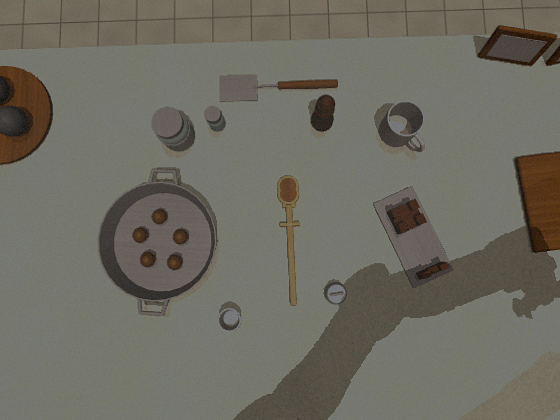

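View pics/scene0.png

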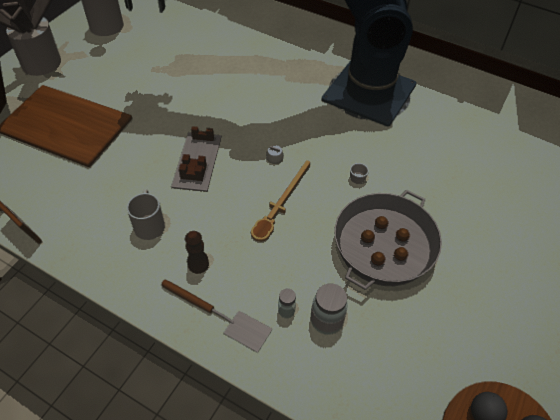

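The top view shows the spoon (head at 288,190, bar at 289,224, tail at 293,303), the pan centred near (158,240) with five nuts, and the rest with its fork at (407,215) and tail cradle at (432,270). The scene view agrees: ramekin at (230,317), timer at (336,293).

```bash
python3 - <<'E'
from h import *
c=np.load("top0.npy",allow_pickle=True).item();im=c["image"];s=np.load("scene0.npy",allow_pickle=True).item()
hsv=cv2.cvtColor(im,cv2.COLOR_BGR2HSV)
for p in [(292,260),(288,190),(408,213),(400,225),(420,245),(160,215),(140,250),(470,150),(290,224)]: print(p,im[p[1],p[0]],hsv[p[1],p[0]])
def roi(m,x0,x1,y0,y1):
    z=np.zeros_like(m);z[y0:y1,x0:x1]=m[y0:y1,x0:x1];return z
m=cv2.inRange(hsv,(8,80,60),(30,255,255))
sp=roi(m,265,310,165,315);ys,xs=np.nonzero(sp)
P=onz(c,np.c_[xs,ys],0.018)[:,:2]
h=P[(P[:,0]<0.40)];
mean=P[P[:,0]<np.percentile(P[:,0],45)]
ce=mean.mean(0);u=np.linalg.svd(mean-ce)[2][0];u*=np.sign(u[0]);n=np.array([-u[1],u[0]])
t=(P-ce)@u;w=(P-ce)@n
print("spoon",ce,u,np.degrees(np.arctan2(u[1],u[0])),t.min(),t.max())
for a in np.arange(t.min(),t.max(),.006):
    k=(t>=a)&(t<a+.006);print(round(a-t.min(),3),np.round([w[k].min(),w[k].max()],4) if k.any() else '')
nm=roi(cv2.inRange(hsv,(3,70,20),(25,255,200)),115,205,190,285)
k,l,st,cc=cv2.connectedComponentsWithStats(nm)
for i in range(1,k):
    if st[i,4]>60: print("nut",st[i],onz(c,cc[i],0.0295).round(3))
g=cv2.resize(im[175:300,360:470],None,fx=5,fy=5,interpolation=cv2.INTER_CUBIC);g=cv2.convertScaleAbs(g,alpha=1.6)
g2=cv2.resize(im[160:325,90:230],None,fx=3.5,fy=3.5,interpolation=cv2.INTER_CUBIC)
cv2.imwrite("pics/rest.png",g[:600])
# rim/floors
pt=[(164,176),(153,308)]
print("handles",onz(c,pt,.054).round(3))
for nme,p,z in [("ramekin",(230,317),.035),("timer",(336,293),.04),("salt",(212,113),.075),("jar",(168,123),.11),("mill",(324,103),.13),("mug",(405,120),.09)]: print(nme,onz(c,p,z).round(3))
E
```

```text
(292, 260) [ 66 104 121] [ 21 116 121]
(288, 190) [34 58 89] [ 13 158  89]
(408, 213) [34 46 72] [  9 135  72]
(400, 225) [38 44 66] [  6 108  66]
(420, 245) [ 90  98 103] [ 18  32 103]
(160, 215) [35 50 77] [ 11 139  77]
(140, 250) [ 91  95 105] [  9  34 105]
(470, 150) [106 121 120] [ 32  32 121]
(290, 224) [ 94 119 121] [ 28  57 121]
spoon [ 0.47097696 -0.02068811] [0.99975243 0.02225056] 1.2749684491281084 -0.098397755695685 0.19066312860982804
0.0 [-0.0066  0.0066]
0.006 [-0.0047  0.0065]
0.012 [-0.005   0.0062]
0.018 [-0.0053  0.0059]
0.024 [-0.0056  0.0057]
0.03 [-0.0059  0.0054]
0.036 [-0.0062  0.0051]
0.042 [-0.0065  0.0047]
0.048 [-0.0066  0.0045]
0.054 [-0.0048  0.0063]
0.06 [-0.0052  0.0061]
0.066 [-0.0055  0.0058]
0.072 [-0.0057  0.0056]
0.078 [-0.006   0.0053]
0.084 [-0.0064  0.005 ]
0.09 [-0.0067  0.0046]
0.096 [-0.0047  0.0065]
0.102 [-0.005   0.0063]
0.108 [-0.0053  0.006 ]
0.114 [-0.0055  0.0058]
0.12 [-0.0059  0.0055]
0.126 [-0.0062  0.0052]
0.132 [-0.0064  0.005 ]
0.138 [-0.0066  0.0046]
0.144 [-0.0048  0.0043]
0.15 [-0.0051  0.0063]
0.156 [-0.0054  0.006 ]
0.162 
[... 281 characters left out ...]
.234 [-0.0228  0.0204]
0.24 [-0.023   0.0224]
0.246 [-0.0234  0.0222]
0.252 [-0.0236  0.0219]
0.258 [-0.0239  0.0238]
0.264 [-0.0242  0.0237]
0.27 [-0.0223  0.0234]
0.276 [-0.0202  0.0185]
0.282 [-0.0159  0.016 ]
0.288 [-0.0093  0.0066]
nut [152 209  15  15 179] [[0.575 0.272 0.029]]
nut [132 227  16  16 182] [[0.535 0.315 0.029]]
nut [173 229  15  15 182] [[0.529 0.224 0.029]]
nut [140 252  16  15 189] [[0.481 0.298 0.029]]
nut [167 254  16  16 187] [[0.473 0.237 0.03 ]]
handles [[0.661 0.254 0.054]
 [0.376 0.276 0.054]]
ramekin [[0.352 0.114 0.035]]
timer [[ 0.398 -0.116  0.04 ]]
salt [[0.794 0.144 0.075]]
jar [[0.763 0.23  0.11 ]]
mill [[ 0.789 -0.096  0.13 ]]
mug [[ 0.761 -0.271  0.09 ]]
```

View pics/rest.png

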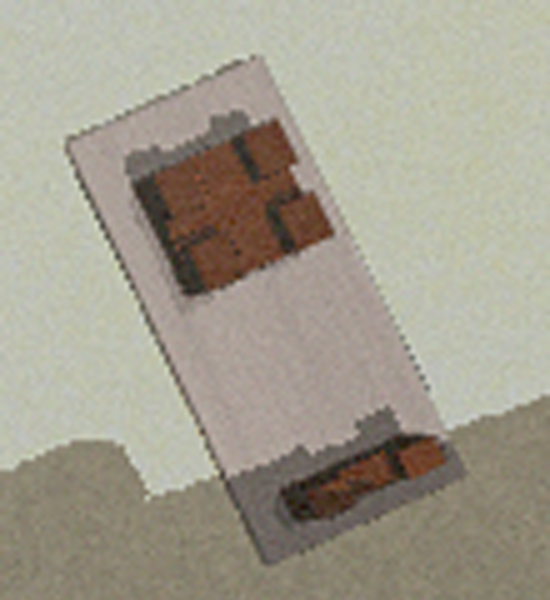

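The crop shows the tray corners at crop px (66,142), (260,57), (466,475), (266,563), and the fork's gap near (306,178) on the right cheek and (177,234) on the left.

```bash
cat >> h.py <<'E'
def Rt(yaw,pitch=0):
    "tool: x at yaw, z down, then head pitched down by pitch (deg) about tool y"
    y=np.radians(yaw);x=np.array([np.cos(y),np.sin(y),0]);z=np.array([0,0,-1.])
    return np.c_[x,np.cross(z,x),z]@R.from_euler('y',-pitch*1.0,degrees=True).as_matrix().T.T if 0 else np.c_[x,np.cross(z,x),z]@R.from_euler('y',-pitch,degrees=True).as_matrix()
def row(p0,R0,p1,R1):
    return np.round(np.r_[R.from_matrix(R0.T@R1).as_rotvec()/(2*np.pi),R0.T@(np.array(p1)-p0)],4)
E
python3 - <<'E'
from h import *
print(Rt(0,50)[:,0],"head dir (want z<0)")
c=np.load("top0.npy",allow_pickle=True).item();s=np.load("scene0.npy",allow_pickle=True).item()
A=lambda L:np.array(L)/5+[360,175]-0.4
C=onz(c,A([(66,142),(260,57),(466,475),(266,563)]),.006)
print(C.round(4),np.linalg.norm(C-np.roll(C,-1,0),axis=1).round(3))
o=C.mean(0);x=(C[0]+C[1]-C[2]-C[3]);yaw=np.degrees(np.arctan2(x[1],x[0]));x/=np.linalg.norm(x);print("rest",o,yaw,"mid",o+.057*x,"tail",o-.083*x)
G=onz(c,A([(306,178),(177,234),(280,120),(333,237)]),.046);print("gap",G.round(4),G[:2].mean(0),"along x from mid",(G-o)@x-.057,"y",(G-o)@np.array([-x[1],x[0],0]))
S=sense();p0=S["tcp_pos"];R0=R.from_rotvec(S["eef_rot"]).as_matrix()
g=np.array([.4726,-.0207,.13]);R1=Rt(1.3)
print(row(p0,R0,p0+(g-p0)*.36,R1));print((R1.T@((g-p0)*.32)).round(4),R1.T@[0,0,-.1])
E
```

```text
[ 0.64278761  0.         -0.76604444] head dir (want z<0)
[[ 0.5958 -0.2108  0.006 ]
 [ 0.6328 -0.3013  0.006 ]
 [ 0.441  -0.3823  0.006 ]
 [ 0.4043 -0.2908  0.006 ]] [0.098 0.208 0.099 0.208]
rest [ 0.51844873 -0.29628304  0.006     ] 22.778128733164664 mid [ 0.57100336 -0.27421471  0.006     ] tail [ 0.44192182 -0.32841763  0.006     ]
gap [[ 0.5721 -0.3065  0.046 ]
 [ 0.549  -0.2491  0.046 ]
 [ 0.5979 -0.2967  0.046 ]
 [ 0.546  -0.3166  0.046 ]] [ 0.56056242 -0.27777836  0.046     ] along x from mid [-0.01147954 -0.0105332   0.01611596 -0.03947026] y [-0.03017418  0.03168744 -0.03113911 -0.02942163]
[-2.000e-04  1.000e-04  6.450e-02  1.517e-01 -1.654e-01  4.540e-02]
[ 0.066  -0.1884  0.0402] [0.  0.  0.1]
```

Emit:
servo_tool:
  plan:
    - [[0,0,0.0645,0.1517,-0.1654,0.045,0.6],[0,0,0.0645,0.1517,-0.1654,0.045,0.6],[0,0,0.0645,0.1517,-0.1654,0.045,0.6],[0,0,0.0645,0.1517,-0.1654,0.045,0.6],[0,0,0.0645,0.1517,-0.1654,0.045,0.6]]

```text
time_s: 0.6
tcp_pos: [0.3504, -0.3964, 0.2104]
eef_rot: [-3.139, -0.04, 0.001]
force: [0.8, 0.4, -0.7]
gripper_width: 0.0511
grip_force: 0.0
```

Emit:
servo_tool:
  plan:
    - [[0,0,0,0.066,-0.1884,0.04,0.6],[0,0,0,0.066,-0.1884,0.04,0.6],[0,0,0,0.066,-0.1884,0.04,0.6],[0,0,0,0.066,-0.1884,0.04,0.6],[0,0,0,0.066,-0.1884,0.04,0.6]]

```text
time_s: 1.1
tcp_pos: [0.4126, -0.2044, 0.1702]
eef_rot: [-3.138, -0.05, 0.002]
force: [-0.1, -0.2, 0.9]
gripper_width: 0.0511
grip_force: 0.0
```

```bash
cat > st.py <<'E'
from h import *
def state():
    S=sense();p=S["tcp_pos"];M=R.from_rotvec(S["eef_rot"]).as_matrix()
    print("t",round(S["time_s"],2),"p",p.round(4),"x",M[:,0].round(3),"z",M[:,2].round(3),"w",round(S["gripper_width"],4),"g",round(S["grip_force"],1),"F",S["force"].round(1),"q",S["joints"].round(2));return p,M
E
python3 - <<'E'
from st import *
p,M=state()
print(row(p,M,[.4726,-.0207,.10],Rt(1.3)),row(p,M,[.4726,-.0207,.031],Rt(1.3)))
E
```

```text
t 1.1 p [ 0.4126 -0.2044  0.1702] x [ 0.999  0.032 -0.001] z [-0.001  0.003 -1.   ] w 0.0511 g 0.0 F [-0.1 -0.2  0.9] q [ 0.3   0.38  0.08  2.1  -0.05  0.67 -1.13]
[-0.0005  0.0002  0.0014  0.0659 -0.1814  0.0707] [-0.0005  0.0002  0.0014  0.066  -0.1812  0.1397]
```

Emit:
servo_tool:
  plan:
    - [[0,0,0.0014,0.066,-0.1814,0.07,0.6],[0,0,0.0014,0.066,-0.1814,0.07,0.6],[0,0,0.0014,0.066,-0.1814,0.07,0.6],[0,0,0.0014,0.066,-0.1814,0.07,0.6],[0,0,0.0014,0.066,-0.1814,0.07,0.6]]

```text
time_s: 1.6
tcp_pos: [0.4742, -0.022, 0.0995]
eef_rot: [-3.139, -0.035, 0.002]
force: [-0.1, 0.1, -0.5]
gripper_width: 0.0512
grip_force: 0.0
```

Emit:
servo_tool:
  plan:
    - [[0,0,0,0,0,0.04,0.6],[0,0,0,0,0,0.06,0.6],[0,0,0,0,0,0.068,0.6],[0,0,0,0,0,0.068,0.6],[0,0,0,0,0,0.068,0.6]]

```text
time_s: 2.1
tcp_pos: [0.4734, -0.0286, 0.0339]
eef_rot: [3.141, 0.02, 0.001]
force: [-0.5, -0.0, 0.5]
gripper_width: 0.051
grip_force: 0.0
```

```bash
python3 - <<'E'
from st import *
p,M=state()
c=capture("wrist");cv2.imwrite("pics/w1.png",c["image"])
E
```

```text
t 2.1 p [ 0.4734 -0.0286  0.0339] x [1.    0.013 0.001] z [ 0.001 -0.    -1.   ] w 0.051 g 0.0 F [-0.5 -0.   0.5] q [-0.07  0.63  0.05  2.19 -0.09  0.32 -1.5 ]
```

View pics/w1.png

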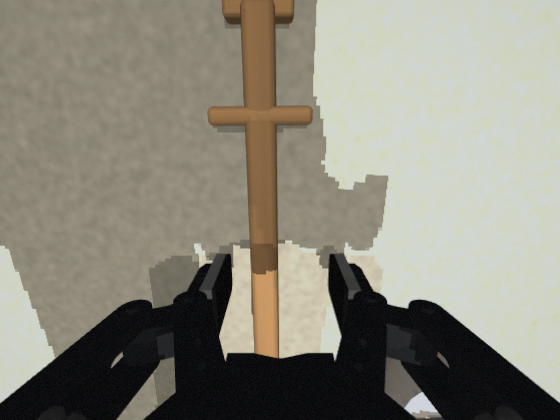

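The wrist view shows the handle (x≈264) between the open fingers (222–338), a little left of the centre; I correct 8 mm in y, go 5 mm lower and close.

Emit:
servo_tool:
  plan:
    - [[0,0,0,-0.001,-0.008,0.004,0.6],[0,0,0,-0.001,-0.008,0.005,0.6],[0,0,0,-0.001,-0.008,0.005,0.0],[0,0,0,-0.001,-0.008,0.005,0.0],[0,0,0,-0.001,-0.008,0.005,0.0]]
  newtons: 120

```text
time_s: 2.65
tcp_pos: [0.472, -0.0201, 0.0288]
eef_rot: [-3.141, -0.022, -0.001]
force: [-1.0, 1.1, 7.0]
gripper_width: 0.0106
grip_force: 117.6
```

Emit:
servo_tool:
  plan:
    - [[0,0,0,0,0,0,0],[0,0,0,0,0,0,0],[0,0,0,0,0,0,0],[0,0,0,0,0,0,0],[0,0,0,0,0,0,0]]

```text
time_s: 3.15
tcp_pos: [0.4721, -0.0201, 0.0289]
eef_rot: [-3.141, -0.022, -0.001]
force: [-1.9, 1.0, 9.2]
gripper_width: 0.0105
grip_force: 118.0
```

```bash
cat >> st.py <<'E'
T=np.array([.1935,0,.0288])
def pose(tip,yaw,pitch):
    M=Rt(yaw,pitch);return np.array(tip)-M@T,M
E
python3 - <<'E'
from st import *
p,M=state()
p1=p+[0,.07,.23];print(row(p,M,p+[0,.02,.23],Rt(8,35)))
p1,M1=p+[0,.02,.23],Rt(8,35)
p2,M2=pose([.5185,.266,.10],15,60)
print(p2,row(p1,M1,p2,M2))
p3,M3=pose([.5185,.266,.022],15,60);print(row(p2,M2,p3,M3))
E
```

```text
t 3.15 p [ 0.4721 -0.0201  0.0289] x [1.    0.014 0.001] z [ 0.001  0.    -1.   ] w 0.0105 g 118.0 F [-1.9  1.   9.2] q [-0.09  0.64  0.05  2.19 -0.1   0.31 -1.52]
[-0.0061 -0.0972 -0.0194  0.0004 -0.02   -0.23  ]
[0.44913835 0.2474146  0.28197592] [-0.0145 -0.0694 -0.0132 -0.0036 -0.2483 -0.0257]
[0.     0.     0.     0.0675 0.     0.039 ]
```

Emit:
servo_tool:
  plan:
    - [[0,0,0,0,0,-0.05,0],[0,0,0,0,0,-0.1,0],[-0.006,-0.097,-0.0194,0,-0.02,-0.23,0],[-0.006,-0.097,-0.0194,0,-0.02,-0.23,0],[-0.006,-0.097,-0.0194,0,-0.02,-0.23,0]]

```text
time_s: 3.65
tcp_pos: [0.472, -0.0037, 0.2338]
eef_rot: [3.079, 0.122, -0.5]
force: [1.3, -0.3, -2.7]
gripper_width: 0.0105
grip_force: 117.9
```

Emit:
servo_tool:
  plan:
    - [[0,0,0,0,0,0,0],[0,0,0,0,0,0,0]]

```text
time_s: 3.85
tcp_pos: [0.4731, -0.0035, 0.231]
eef_rot: [3.08, 0.122, -0.492]
force: [-0.9, -0.4, -0.8]
gripper_width: 0.0108
grip_force: 117.9
```

```bash
python3 - <<'E'
from st import *
p,M=state()
c=capture("wrist");cv2.imwrite("pics/w2.png",c["image"])
p2,M2=pose([.5185,.266,.10],15,60)
print(row(p,M,p2,M2))
E
```

```text
t 3.85 p [ 0.4731 -0.0035  0.231 ] x [ 0.947  0.074 -0.312] z [-0.31  -0.032 -0.95 ] w 0.0108 g 117.9 F [-0.9 -0.4 -0.8] q [-0.17  0.47  0.11  1.76 -0.04  1.23 -1.53]
[-0.0177 -0.1158 -0.0237 -0.02   -0.2517 -0.049 ]
```

View pics/w2.png

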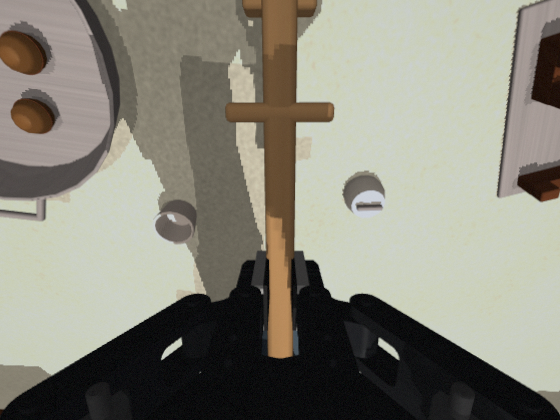

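The spoon is held straight in the pads (bar at row 112, handle centred at 280).

Emit:
servo_tool:
  plan:
    - [[-0.0177,-0.1158,-0.0237,-0.02,-0.25,-0.07,0],[-0.0177,-0.1158,-0.0237,-0.02,-0.25,-0.07,0],[-0.0177,-0.1158,-0.0237,-0.02,-0.25,-0.07,0],[-0.0177,-0.1158,-0.0237,-0.02,-0.25,-0.05,0],[-0.0177,-0.1158,-0.0237,-0.02,-0.25,-0.05,0]]

```text
time_s: 4.4
tcp_pos: [0.4489, 0.2118, 0.2686]
eef_rot: [2.679, 0.327, -1.368]
force: [-0.1, 0.6, -3.6]
gripper_width: 0.011
grip_force: 118.0
```

```bash
python3 - <<'E'
from st import *
p,M=state();print("tip",p+M@T)
p2,M2=pose([.5185,.266,.10],15,60)
print(row(p,M,p2,M2))
E
```

```text
t 4.4 p [0.4489 0.2118 0.2686] x [ 0.569  0.139 -0.81 ] z [-0.785 -0.2   -0.586] w 0.011 g 118.0 F [-0.1  0.6 -3.6] q [-0.34  0.82 -0.19  1.29 -0.1   1.95 -1.86]
tip [0.53642979 0.23286125 0.09496546]
[-0.0017 -0.0163 -0.0021 -0.0057 -0.0344 -0.0151]
```

```bash
python3 - <<'E'
from st import *
p,M=state()
p2,M2=pose([.525,.266,.08],14,50)
print(row(p,M,p2,M2))
p3,M3=pose([.525,.266,.022],14,50);print(row(p2,M2,p3,M3))
E
```

```text
t 4.4 p [0.4489 0.2118 0.2686] x [ 0.569  0.139 -0.81 ] z [-0.785 -0.2   -0.586] w 0.011 g 118.0 F [-0.1  0.6 -3.6] q [-0.34  0.82 -0.19  1.29 -0.1   1.95 -1.86]
[ 0.0007  0.0115 -0.0005  0.0086 -0.0343  0.0251]
[0.     0.     0.     0.0444 0.     0.0373]
```

Emit:
servo_tool:
  plan:
    - [[0.0007,0.0115,0,0.0086,-0.0343,0.025,0],[0.0007,0.0115,0,0.0086,-0.0343,0.025,0],[0.0007,0.0115,0,0.0086,-0.0343,0.025,0]]

```text
time_s: 4.7
tcp_pos: [0.428, 0.2341, 0.2495]
eef_rot: [2.747, 0.318, -1.267]
force: [0.9, -1.7, -0.4]
gripper_width: 0.0107
grip_force: 118.0
```

```bash
python3 - <<'E'
from st import *
p,M=state();print("tip",p+M@T)
p3,M3=pose([.525,.266,.022],14,50);print(row(p,M,p3,M3))
for n in("top","scene"):
    c=capture(n);cv2.imwrite(f"pics/{n}1.png",c["image"][:330,:420] if n=="top" else c["image"][:,150:])
E
```

```text
t 4.7 p [0.428  0.2341 0.2495] x [ 0.632  0.147 -0.761] z [-0.74  -0.177 -0.649] w 0.0107 g 118.0 F [ 0.9 -1.7 -0.4] q [-0.37  0.78 -0.19  1.38 -0.12  1.82 -1.89]
tip [0.5290011  0.2574671  0.08363373]
[-0.0011 -0.0013 -0.0016  0.0459 -0.0076  0.0399]
```

View pics/top1.png

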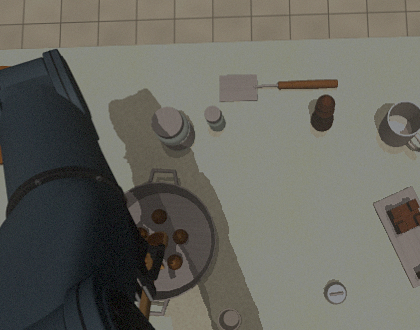

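The head hangs over the pan's middle (about 155,240), between the nuts. Now lower it and stir.

```bash
python3 - <<'E'
from st import *
p,M=state();t0=p+M@T
C=np.array([.529,.267,.021])
W=[C*[1,1,0]+[0,0,.045],C,C+[0,-.015,0],C+[0,-.03,0],C+[0,-.045,0]]
a=np.radians(-90+24*np.arange(1,16))
W+=[C+.045*np.array([np.cos(x),np.sin(x),0]) for x in a]
prev=t0
for k in range(0,20,5):
    print([list((M.T@(w-prev)).round(3)) for w in W[k:k+5]]);prev=W[k+4]
E
```

```text
t 4.8 p [0.4293 0.2333 0.2501] x [ 0.634  0.145 -0.76 ] z [-0.739 -0.176 -0.65 ] w 0.0109 g 118.0 F [ 1.  -1.4 -1.1] q [-0.37  0.78 -0.19  1.38 -0.12  1.82 -1.89]
[[np.float64(0.03), np.float64(-0.011), np.float64(0.025)], [np.float64(0.049), np.float64(-0.011), np.float64(0.04)], [np.float64(0.046), np.float64(0.004), np.float64(0.043)], [np.float64(0.044), np.float64(0.018), np.float64(0.046)], [np.float64(0.042), np.float64(0.033), np.float64(0.048)]]
[[np.float64(0.012), np.float64(0.0), np.float64(-0.014)], [np.float64(0.023), np.float64(-0.007), np.float64(-0.027)], [np.float64(0.032), np.float64(-0.021), np.float64(-0.037)], [np.float64(0.036), np.float64(-0.038), np.float64(-0.042)], [np.float64(0.034), np.float64(-0.057), np.float64(-0.041)]]
[[np.float64(-0.006), np.float64(-0.016), np.float64(0.007)], [np.float64(-0.016), np.float64(-0.028), np.float64(0.018)], [np.float64(-0.028), np.float64(-0.032), np.float64(0.032)], [np.float64(-0.039), np.float64(-0.028), np.float64(0.046)], [np.float64(-0.049), np.float64(-0.018), np.float64(0.058)]]
[[np.float64(-0.006), np.float64(0.016), np.float64(0.007)], [np.float64(-0.008), np.float64(0.035), np.float64(0.009)], [np.float64(-0.004), np.float64(0.052), np.float64(0.005)], [np.float64(0.004), np.float64(0.067), np.float64(-0.004)], [np.float64(0.015), np.float64(0.075), np.float64(-0.017)]]
```

Emit:
servo_tool:
  plan:
    - [[0,0,0,0.03,-0.011,0.025,0],[0,0,0,0.049,-0.011,0.04,0],[0,0,0,0.046,0.004,0.043,0],[0,0,0,0.044,0.018,0.046,0],[0,0,0,0.042,0.033,0.048,0]]

```text
time_s: 5.3
tcp_pos: [0.4283, 0.198, 0.1883]
eef_rot: [2.75, 0.315, -1.263]
force: [0.0, -0.3, -0.8]
gripper_width: 0.0107
grip_force: 118.0
```

```bash
python3 - <<'E'
from st import *
p,M=state();print("tip",p+M@T)
E
```

```text
t 5.3 p [0.4283 0.198  0.1883] x [ 0.635  0.146 -0.759] z [-0.738 -0.175 -0.651] w 0.0107 g 118.0 F [ 0.  -0.3 -0.8] q [-0.33  0.82 -0.19  1.47 -0.08  1.69 -1.83]
tip [0.52988124 0.22117703 0.02270867]
```

Tracking is accurate and forces are low, so I go round.

Emit:
servo_tool:
  plan:
    - [[0,0,0,0.012,0,-0.014,0],[0,0,0,0.023,-0.007,-0.027,0],[0,0,0,0.032,-0.021,-0.037,0],[0,0,0,0.036,-0.038,-0.042,0],[0,0,0,0.034,-0.057,-0.041,0]]

```text
time_s: 5.8
tcp_pos: [0.4679, 0.2668, 0.1887]
eef_rot: [2.751, 0.313, -1.262]
force: [-0.8, -0.2, -0.3]
gripper_width: 0.011
grip_force: 118.1
```

Emit:
servo_tool:
  plan:
    - [[0,0,0,-0.006,-0.016,0.007,0],[0,0,0,-0.016,-0.028,0.018,0],[0,0,0,-0.028,-0.032,0.032,0],[0,0,0,-0.039,-0.028,0.046,0],[0,0,0,-0.049,-0.018,0.058,0]]

```text
time_s: 6.3
tcp_pos: [0.3865, 0.2685, 0.1886]
eef_rot: [2.749, 0.322, -1.263]
force: [1.1, -0.5, 4.3]
gripper_width: 0.0106
grip_force: 118.2
```

Emit:
servo_tool:
  plan:
    - [[0,0,0,-0.006,0.016,0.007,0],[0,0,0,-0.008,0.035,0.009,0],[0,0,0,-0.004,0.052,0.005,0],[0,0,0,0.004,0.067,-0.004,0],[0,0,0,0.015,0.075,-0.017,0]]

```text
time_s: 6.8
tcp_pos: [0.4295, 0.1981, 0.1874]
eef_rot: [2.749, 0.314, -1.264]
force: [1.2, 0.2, -1.4]
gripper_width: 0.011
grip_force: 117.5
```

```bash
python3 - <<'E'
from st import *
p,M=state();print("tip",p+M@T)
ims=[capture("top")["image"][160:325,80:240],capture("scene")["image"][170:310,310:460]]
cv2.imwrite("pics/stir.png",np.hstack([cv2.resize(i,(400,400)) for i in ims]))
E
```

```text
t 6.8 p [0.4295 0.1981 0.1874] x [ 0.634  0.145 -0.76 ] z [-0.739 -0.175 -0.65 ] w 0.011 g 117.5 F [ 1.2  0.2 -1.4] q [-0.33  0.83 -0.18  1.47 -0.08  1.69 -1.83]
tip [0.53091536 0.22111982 0.02171536]
```

View pics/stir.png

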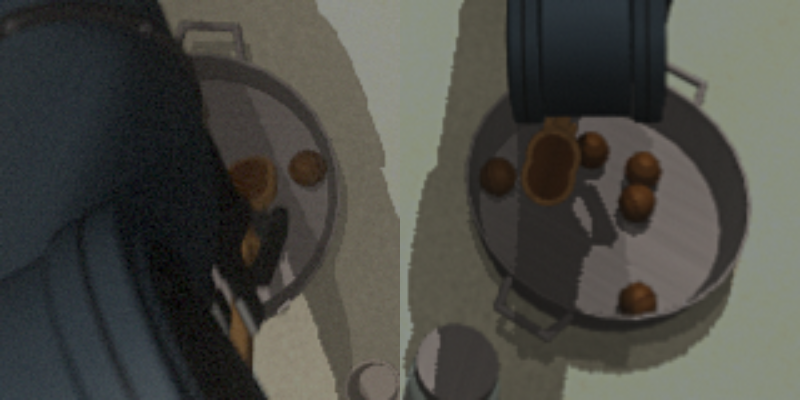

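All five nuts are visible in the scene half at (497,175), (592,149), (642,168), (637,201), (638,300), and all are in the pan.

```bash
python3 - <<'E'
from st import *
c=np.load("scene0.npy",allow_pickle=True).item()
uv=np.array([(97,175),(192,149),(242,168),(237,201),(238,300)])/[2.667,2.857]+[310,170]
P=onz(c,uv,.0295)[:,:2];N=np.array([(.575,.272),(.535,.315),(.529,.224),(.481,.298),(.473,.237)])
print(P.round(3));print(np.linalg.norm(P[:,None]-N,axis=2).round(3),np.linalg.norm(P-[.5185,.265],axis=1))
E
```

```text
[[0.541 0.174]
 [0.47  0.239]
 [0.465 0.288]
 [0.5   0.297]
 [0.591 0.335]]
[[0.104 0.141 0.052 0.138 0.093]
 [0.11  0.1   0.061 0.06  0.004]
 [0.111 0.075 0.091 0.019 0.052]
 [0.079 0.04  0.079 0.019 0.066]
 [0.065 0.059 0.127 0.116 0.153]] [0.0939605  0.05497069 0.0583171  0.03726547 0.10082028]
```

```bash
python3 - <<'E'
from st import *
p,M=state();prev=p+M@T
W=[(.52,.205),(.505,.192),(.485,.192),(.485,.210),(.485,.225),(.485,.240),(.485,.255),(.485,.262),(.495,.24),(.515,.24)]
for k in range(0,10,5):
    print([(M.T@(np.r_[w,.021]-prev)).round(3).tolist() for w in W[k:k+5]]);prev=np.r_[W[k+4],.021]
E
```

```text
t 6.9 p [0.4309 0.1985 0.1866] x [ 0.636  0.144 -0.758] z [-0.738 -0.174 -0.652] w 0.0106 g 117.5 F [ 0.1 -0.3 -0.9] q [-0.33  0.83 -0.18  1.47 -0.08  1.69 -1.83]
[[-0.01, 0.013, 0.012], [-0.022, 0.022, 0.026], [-0.034, 0.018, 0.04], [-0.032, 0.0, 0.037], [-0.03, -0.014, 0.035]]
[[0.002, -0.015, -0.003], [0.004, -0.029, -0.005], [0.005, -0.036, -0.006], [0.009, -0.012, -0.01], [0.021, -0.008, -0.025]]
```

Emit:
servo_tool:
  plan:
    - [[0,0,0,-0.01,0.013,0.012,0],[0,0,0,-0.022,0.022,0.026,0],[0,0,0,-0.034,0.018,0.04,0],[0,0,0,-0.032,0,0.037,0],[0,0,0,-0.03,-0.014,0.035,0]]

```text
time_s: 7.4
tcp_pos: [0.38, 0.2046, 0.1875]
eef_rot: [2.75, 0.319, -1.265]
force: [-0.1, 0.8, -1.9]
gripper_width: 0.011
grip_force: 117.5
```

Emit:
servo_tool:
  plan:
    - [[0,0,0,0.002,-0.015,-0.003,0],[0,0,0,0.004,-0.029,-0.005,0],[0,0,0,0.005,-0.036,-0.006,0],[0,0,0,0.009,-0.012,-0.01,0],[0,0,0,0.021,-0.008,-0.025,0]]

```text
time_s: 7.9
tcp_pos: [0.4097, 0.2165, 0.1877]
eef_rot: [2.746, 0.316, -1.266]
force: [0.3, -0.6, -1.5]
gripper_width: 0.0106
grip_force: 117.4
```

```bash
python3 - <<'E'
from st import *
p,M=state();print("tip",p+M@T)
i=capture("scene")["image"];cv2.imwrite("s2.png",i)
hsv=cv2.cvtColor(i,cv2.COLOR_BGR2HSV);m=cv2.inRange(hsv,(3,100,20),(25,255,255));z=0*m;z[190:290,330:445]=m[190:290,330:445]
k,l,st,cc=cv2.connectedComponentsWithStats(z)
c=np.load("scene0.npy",allow_pickle=True).item()
for j in range(1,k):
    if st[j,4]>30:print(st[j],onz(c,cc[j],.0295).round(3))
cv2.imwrite("pics/stir2.png",cv2.resize(i[170:310,310:460],(600,560)))
E
```

```text
t 7.9 p [0.4097 0.2165 0.1877] x [ 0.633  0.145 -0.761] z [-0.74  -0.178 -0.649] w 0.0106 g 117.4 F [ 0.3 -0.6 -1.5] q [-0.36  0.81 -0.19  1.5  -0.1   1.67 -1.86]
tip [0.51084258 0.23943621 0.02181266]
[367 206  22  32 505] [[0.476 0.23  0.03 ]]
[392 223  16  25 259] [[0.485 0.292 0.03 ]]
[340 226  14  12 124] [[0.541 0.174 0.03 ]]
[393 269  13  11 113] [[0.589 0.334 0.03 ]]
```

View pics/stir2.png

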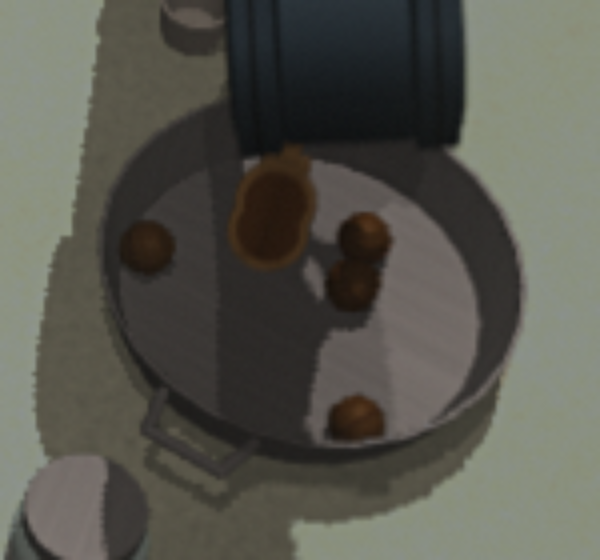

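Four nuts show at (147,248), (362,237), (352,285), (355,417), with the fifth hidden behind the arm. The two middle ones have barely moved since the last look, so I sweep them further, then look without the arm in the way.

```bash
python3 - <<'E'
from st import *
p,M=state();prev=p+M@T
W=[(.505,.25),(.503,.265),(.500,.278),(.498,.290),(.495,.300),(.49,.285),(.475,.275),(.475,.255),(.475,.235),(.49,.225),(.51,.235),(.525,.25)]
for k in range(0,12,5):
    print([(M.T@(np.r_[w,.021]-prev)).round(3).tolist() for w in W[k:k+5]]);prev=np.r_[W[min(k+4,11)],.021]
print(M.T@[0,0,.09])
E
```

```text
t 7.95 p [0.4128 0.2172 0.1872] x [ 0.635  0.144 -0.759] z [-0.738 -0.176 -0.651] w 0.0105 g 117.6 F [ 2.2 -0.9  0.1] q [-0.36  0.82 -0.19  1.5  -0.1   1.67 -1.86]
[[-0.004, -0.012, 0.006], [-0.003, -0.027, 0.005], [-0.003, -0.04, 0.004], [-0.003, -0.052, 0.004], [-0.003, -0.063, 0.004]]
[[-0.005, 0.013, 0.006], [-0.016, 0.02, 0.019], [-0.019, 0.039, 0.023], [-0.022, 0.059, 0.026], [-0.014, 0.072, 0.017]]
[[0.014, -0.005, -0.017], [0.026, -0.016, -0.03]]
[-0.06827702  0.0004442  -0.0586349 ]
```

Emit:
servo_tool:
  plan:
    - [[0,0,0,-0.004,-0.012,0.006,0],[0,0,0,-0.003,-0.027,0.005,0],[0,0,0,-0.003,-0.04,0.004,0],[0,0,0,-0.003,-0.052,0.004,0],[0,0,0,-0.003,-0.063,0.004,0]]

```text
time_s: 8.45
tcp_pos: [0.3901, 0.2803, 0.1875]
eef_rot: [2.749, 0.32, -1.264]
force: [2.8, -1.1, 5.2]
gripper_width: 0.0112
grip_force: 118.5
```

Emit:
servo_tool:
  plan:
    - [[0,0,0,-0.005,0.013,0.006,0],[0,0,0,-0.016,0.02,0.019,0],[0,0,0,-0.019,0.039,0.023,0],[0,0,0,-0.022,0.059,0.026,0],[0,0,0,-0.014,0.072,0.017,0]]

```text
time_s: 8.95
tcp_pos: [0.3853, 0.2008, 0.1873]
eef_rot: [2.747, 0.316, -1.266]
force: [-0.2, -0.9, -1.1]
gripper_width: 0.0107
grip_force: 117.5
```

Emit:
servo_tool:
  plan:
    - [[0,0,0,0.014,-0.005,-0.017,0],[0,0,0,0.026,-0.016,-0.03,0],[0,0,0,0.026,-0.016,-0.03,0]]

```text
time_s: 9.25
tcp_pos: [0.4227, 0.2289, 0.1858]
eef_rot: [2.751, 0.317, -1.263]
force: [0.4, 0.8, -0.3]
gripper_width: 0.0109
grip_force: 117.5
```

```bash
python3 - <<'E'
from st import *
p,M=state();print("tip",p+M@T)
c=capture("wrist");i=capture("scene")["image"]
cv2.imwrite("pics/stir3.png",np.hstack([cv2.resize(i[170:310,310:460],(400,400)),cv2.resize(c["image"],(400,400))]))
E
```

```text
t 9.25 p [0.4227 0.2289 0.1858] x [ 0.635  0.148 -0.759] z [-0.738 -0.174 -0.651] w 0.0109 g 117.5 F [ 0.4  0.8 -0.3] q [-0.37  0.83 -0.19  1.45 -0.11  1.69 -1.87]
tip [0.52424717 0.25238144 0.02021284]
```

View pics/stir3.png

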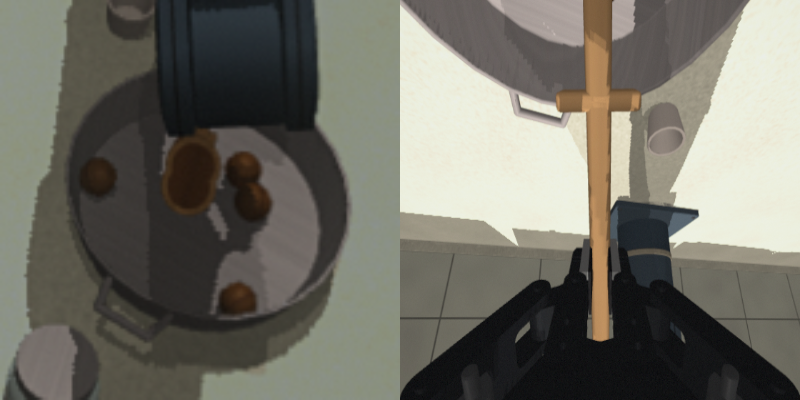

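Left half: nuts at (97,177), (243,168), (252,202), (238,300), with the fifth still hidden. I lift clear and count by mask from the top.

Emit:
servo_tool:
  plan:
    - [[0,0,0,-0.0345,0,-0.03,0],[0,0,0,-0.076,0,-0.065,0],[0,0,0,-0.1,0.05,-0.04,0],[0,0,0,-0.1,0.1,-0.04,0],[0,0,0,-0.1,0.15,-0.04,0]]

```text
time_s: 9.85
tcp_pos: [0.4182, 0.0814, 0.29]
eef_rot: [2.748, 0.319, -1.264]
force: [0.8, 0.4, -1.0]
gripper_width: 0.0104
grip_force: 117.6
```

Emit:
servo_tool:
  plan:
    - [[0,0,0,0,0.05,0,0],[0,0,0,0,0.1,0,0],[0,0,0,0,0.15,0,0],[0,0,0,0,0.15,0,0]]

```text
time_s: 10.25
tcp_pos: [0.4531, -0.0702, 0.2896]
eef_rot: [2.749, 0.299, -1.266]
force: [0.1, 0.4, -1.1]
gripper_width: 0.0106
grip_force: 117.7
```

```bash
cat > nuts.py <<'E'
from st import *
p,M=state();print("tip",p+M@T)
N=np.array([(.575,.272),(.535,.315),(.529,.224),(.481,.298),(.473,.237)])
for n,(x0,x1,y0,y1) in {"top":(100,218,178,305),"scene":(330,445,190,290)}.items():
    c=capture(n);i=c["image"];hsv=cv2.cvtColor(i,cv2.COLOR_BGR2HSV);m=cv2.inRange(hsv,(3,85,15),(25,255,255));z=0*m;z[y0:y1,x0:x1]=m[y0:y1,x0:x1]
    k,l,st,cc=cv2.connectedComponentsWithStats(z)
    for j in range(1,k):
        if st[j,4]>40:
            P=onz(c,cc[j],.0295)[0];print(n,st[j],P.round(3),"r",np.hypot(*(P[:2]-[.5185,.266])).round(3),np.linalg.norm(N-P[:2],axis=1).round(3))
E
python3 nuts.py
```

```text
t 10.25 p [ 0.4531 -0.0702  0.2896] x [ 0.635  0.136 -0.761] z [-0.741 -0.173 -0.649] w 0.0106 g 117.7 F [ 0.1  0.4 -1.1] q [ 0.02  0.69 -0.12  1.46  0.17  1.86 -1.49]
tip [ 0.55458563 -0.04894461  0.12371483]
top [124 202  15  14 161] [0.594 0.335 0.029] r 0.103 [0.066 0.063 0.129 0.119 0.156]
top [196 222  15  15 161] [0.544 0.174 0.029] r 0.095 [0.103 0.141 0.052 0.139 0.095]
top [135 246  25  27 339] [0.481 0.298 0.029] r 0.049 [0.097 0.057 0.088 0.    0.061]
top [167 255  15  15 172] [0.473 0.237 0.029] r 0.054 [0.108 0.1   0.058 0.061 0.   ]
scene [375 216  13  13 125] [0.471 0.237 0.03 ] r 0.056 [0.11  0.101 0.06  0.062 0.002]
scene [395 223  17  24 261] [0.479 0.299 0.03 ] r 0.051 [0.099 0.058 0.09  0.002 0.062]
scene [340 225  14  14 140] [0.541 0.173 0.03 ] r 0.095 [0.105 0.142 0.052 0.138 0.093]
scene [393 269  13  11 119] [0.589 0.334 0.03 ] r 0.098 [0.063 0.058 0.125 0.114 0.151]
```

```bash
python3 - <<'E'
from st import *
p,M=state();tip=p+M@T
def proj(c,P):
    E=np.array(c["extrinsics"]);q=E[:3,:3]@P+E[:3,3];r=q[:2]/q[2];r=r*(1+c["k1"]*(r@r));return np.array(c["mtx"])[:2,:2]@r+np.array(c["mtx"])[:2,2]
C={n:capture(n) for n in("top","scene")}
for n,c in C.items(): print(n,"tip",proj(c,tip),"bar",proj(c,p+M@[.0805,0,.0108]))
a=C["scene"]["image"];t=C["top"]["image"]
u,v=map(int,proj(C["scene"],tip));x,y=map(int,proj(C["top"],tip))
cv2.imwrite("pics/tip.png",np.hstack([cv2.resize(t[y-50:y+50,x-50:x+50],(400,400)),cv2.resize(a[v-50:v+50,u-50:u+50],(400,400))]))
c=np.load("scene0.npy",allow_pickle=True).item();print("stir1 head front",onz(c,[366.2,241.8],.021))
E
```

```text
t 10.35 p [ 0.4529 -0.0639  0.2894] x [ 0.633  0.145 -0.76 ] z [-0.74  -0.174 -0.65 ] w 0.0109 g 117.7 F [ 0.1  1.9 -1.5] q [ 0.01  0.69 -0.12  1.46  0.17  1.86 -1.49]
top tip [300.21061409 217.95889326] bar [310.08789586 245.16749697]
scene tip [269.1082602  176.47767544] bar [276.90125806 131.40872664]
stir1 head front [[0.53867422 0.22802581 0.021     ]]
```

View pics/tip.png

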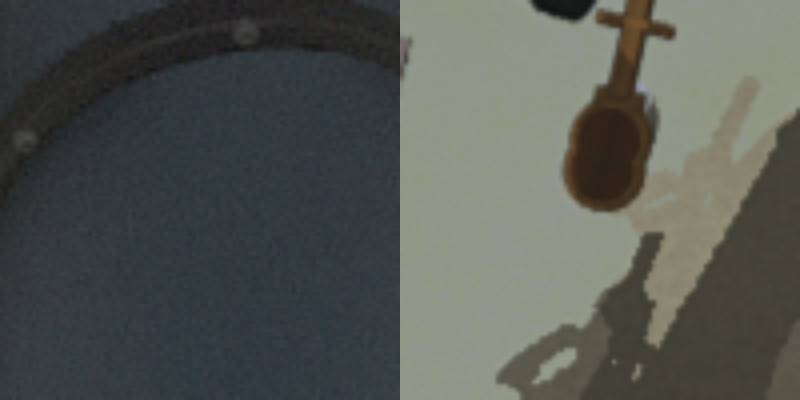

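The scene half shows the tip at (602,212), only 3 px from the prediction. That view can't see pitch slip, though, and the wrist view's wider bar suggests the spoon tilted head-up about 8° in the grip. I measure the bar width by mask.

```bash
cat > slip.py <<'E'
from st import *
p,M=state();c=capture("wrist");print("K",c["mtx"][0][0],"k1",c["k1"]);H=np.array(c["hand_eye"])
def bar(im,tag):
    hsv=cv2.cvtColor(im,cv2.COLOR_BGR2HSV);m=cv2.inRange(hsv,(5,110,60),(20,255,255))
    k,l,st,cc=cv2.connectedComponentsWithStats(m);j=[j for j in range(1,k) if st[j,0]<270<st[j,0]+st[j,2] and st[j,4]>2000]
    j=max(j,key=lambda j:st[j,4]);m=(l==j)
    w=m.sum(1);rows=[r for r in range(60,200) if w[r]>75]
    r0=np.mean(rows);L=[np.nonzero(m[r])[0] for r in rows];a,b=np.median([x.min() for x in L]),np.median([x.max() for x in L])+1
    n=cv2.undistortPoints(np.array([[[a,r0]],[[b,r0]]]),np.array(c["mtx"]),np.array([c["k1"],0,0,0.])).reshape(-1,2)
    d=.046/np.linalg.norm(n[1]-n[0]);P=np.r_[n.mean(0),1]*d;Q=H[:3,:3]@P+H[:3,3]
    print(tag,rows[0],rows[-1],a,b,"d",round(d,4),"bar in tool",Q.round(4))
bar(cv2.imread("pics/w1.png"),"w1");bar(cv2.imread("pics/w2.png"),"w2");bar(c["image"],"now")
print(H.round(3))
E
python3 slip.py; python3 - <<'E'
import sys;sys.path.insert(0,'.')
from h import *
c=np.load("top0.npy",allow_pickle=True).item();print("stir1 head front",onz(c,[180,224.8],.03),onz(c,[180,224.8],.045))
E
```

```text
t 10.45 p [ 0.453  -0.0617  0.2894] x [ 0.633  0.148 -0.76 ] z [-0.739 -0.176 -0.65 ] w 0.0104 g 117.6 F [-0.4 -0.4 -1.3] q [ 0.01  0.69 -0.13  1.46  0.17  1.86 -1.49]
K 292.6364348101814 k1 0.004750175392666189
w1 107 123 209.0 312.0 d 0.1308 bar in tool [ 0.0778 -0.0104  0.0196]
w2 103 120 226.0 333.0 d 0.1259 bar in tool [ 0.0791 -0.0019  0.0149]
now 95 116 219.0 337.0 d 0.1142 bar in tool [ 0.081  -0.0024  0.0032]
[[-0.    -0.956 -0.294  0.075]
 [ 1.    -0.    -0.    -0.002]
 [ 0.    -0.294  0.956 -0.118]
 [ 0.     0.     0.     1.   ]]
stir1 head front [[0.55481191 0.22460699 0.03      ]] [[0.55346604 0.22081094 0.045     ]]
```

The bar moved 11.7 mm towards the camera since lift-off, so the spoon slipped about 8.4° head-up and the tip ran about 40 mm high. I correct the tip offset, pitch more and stir again.

```bash
sed -i 's/^T=.*/T=np.array([.1927,0,.0004])/' st.py; cat > path.py <<'E'
from st import *
def path(W,p,M,n=5):
    "W: (x,y,z,yaw,pitch); prints rows per call"
    for k in range(0,len(W),n):
        for w in W[k:k+n]:
            q,N=pose(w[:3],*w[3:]);r=row(p,M,q,N);print(r.tolist())
        p,M=q,N;print("--")
E
python3 - <<'E'
from path import *
p,M=state();print("tip",p+M@T)
W=[(.56,.04,.13,13,50),(.55,.085,.13,13,50),(.545,.13,.13,13,50),(.54,.18,.13,13,50),(.535,.23,.13,13,50),
(.53,.262,.10,13,52),(.53,.262,.07,13,54),(.53,.262,.045,13,56),(.53,.262,.025,13,57),(.53,.262,.020,13,57),
(.525,.242,.020,13,57),(.515,.222,.020,13,57),(.505,.205,.020,13,57),(.495,.195,.020,13,57),(.482,.193,.020,13,57),
(.482,.203,.020,13,57),(.482,.213,.020,13,57),(.482,.223,.020,13,57),(.482,.233,.020,13,57),(.482,.243,.020,13,57),
(.482,.253,.020,13,57),(.482,.263,.020,13,57),(.49,.258,.020,13,57),(.505,.252,.020,13,57),(.515,.250,.020,13,57)]
path(W,p,M)
E
```

```text
t 10.5 p [ 0.4531 -0.0613  0.2894] x [ 0.633  0.149 -0.76 ] z [-0.739 -0.177 -0.65 ] w 0.0106 g 117.6 F [-0.1 -0.5 -0.6] q [ 0.01  0.69 -0.13  1.46  0.17  1.86 -1.49]
tip [ 0.57474949 -0.0326444   0.14270243]
[0.0009, -0.0015, 0.0005, 0.0112, -0.0746, 0.0045]
[0.0009, -0.0015, 0.0005, 0.0115, -0.1207, 0.0039]
[0.0009, -0.0015, 0.0005, 0.0151, -0.1657, -0.0003]
[0.0009, -0.0015, 0.0005, 0.0194, -0.2155, -0.0055]
[0.0009, -0.0015, 0.0005, 0.0237, -0.2653, -0.0106]
--
[0.0, -0.0056, 0.0, 0.0246, -0.0323, 0.0108]
[0.0, -0.0111, 0.0, 0.048, -0.0323, 0.0233]
[0.0, -0.0167, 0.0, 0.0677, -0.0323, 0.0327]
[0.0, -0.0194, 0.0, 0.0834, -0.0323, 0.0422]
[0.0, -0.0194, 0.0, 0.0872, -0.0323, 0.0454]
--
[0.0, 0.0, 0.0, -0.0051, 0.0184, 0.0079]
[0.0, 0.0, 0.0, -0.0129, 0.0356, 0.0198]
[0.0, 0.0, 0.0, -0.0203, 0.0499, 0.0312]
[0.0, 0.0, 0.0, -0.0268, 0.0574, 0.0412]
[0.0, 0.0, 0.0, -0.0339, 0.0564, 0.0522]
--
[0.0, 0.0, 0.0, 0.0012, -0.0097, -0.0019]
[0.0, 0.0, 0.0, 0.0025, -0.0195, -0.0038]
[0.0, 0.0, 0.0, 0.0037, -0.0292, -0.0057]
[0.0, 0.0, 0.0, 0.0049, -0.039, -0.0075]
[0.0, 0.0, 0.0, 0.0061, -0.0487, -0.0094]
--
[0.0, 0.0, 0.0, 0.0012, -0.0097, -0.0019]
[0.0, 0.0, 0.0, 0.0025, -0.0195, -0.0038]
[0.0, 0.0, 0.0, 0.0061, -0.0128, -0.0094]
[0.0, 0.0, 0.0, 0.0133, -0.0036, -0.0205]
[0.0, 0.0, 0.0, 0.0184, 0.0006, -0.0283]
--
```

Emit:
servo_tool:
  plan:
    - [[0.0009,-0.0015,0.0005,0.006,-0.04,0.003,0],[0.0009,-0.0015,0.0005,0.011,-0.085,0.004,0],[0.0009,-0.0015,0.0005,0.015,-0.13,0,0],[0.0009,-0.0015,0.0005,0.018,-0.175,-0.004,0],[0.0009,-0.0015,0.0005,0.021,-0.22,-0.008,0]]

```text
time_s: 11.0
tcp_pos: [0.421, 0.1591, 0.2783]
eef_rot: [2.745, 0.313, -1.28]
force: [0.2, 0.1, -0.8]
gripper_width: 0.0109
grip_force: 117.7
```

Emit:
servo_tool:
  plan:
    - [[0,0,0,0.003,-0.03,-0.003,0],[0,0,0,0.003,-0.045,-0.003,0],[0,0,0,0.003,-0.045,-0.003,0]]

```text
time_s: 11.3
tcp_pos: [0.4149, 0.2036, 0.2776]
eef_rot: [2.744, 0.318, -1.28]
force: [0.0, 0.0, -0.5]
gripper_width: 0.0107
grip_force: 117.7
```

```bash
python3 - <<'E'
from path import *
p,M=state();print("tip",p+M@T)
path([(.53,.262,.10,13,52),(.53,.262,.07,13,54),(.53,.262,.045,13,56),(.53,.262,.025,13,57),(.53,.262,.020,13,57)],p,M)
E
```

```text
t 11.3 p [0.4149 0.2036 0.2776] x [ 0.626  0.147 -0.766] z [-0.746 -0.175 -0.643] w 0.0107 g 117.7 F [ 0.   0.  -0.5] q [-0.34  0.72 -0.19  1.43 -0.11  1.84 -1.86]
tip [0.53516615 0.23180435 0.12970028]
[0.0004, -0.0055, 0.0004, 0.0241, -0.031, 0.011]
[0.0004, -0.0111, 0.0004, 0.0474, -0.031, 0.0235]
[0.0004, -0.0166, 0.0003, 0.0672, -0.031, 0.0329]
[0.0004, -0.0194, 0.0003, 0.0829, -0.0309, 0.0424]
[0.0004, -0.0194, 0.0003, 0.0867, -0.0309, 0.0456]
--
```

Emit:
servo_tool:
  plan:
    - [[0,-0.0055,0,0.024,-0.031,0.011,0],[0,-0.011,0,0.047,-0.031,0.0235,0],[0,-0.0166,0,0.067,-0.031,0.033,0],[0,-0.0194,0,0.083,-0.031,0.042,0],[0,-0.0194,0,0.086,-0.031,0.045,0]]

```text
time_s: 11.8
tcp_pos: [0.4298, 0.2339, 0.1804]
eef_rot: [2.649, 0.295, -1.443]
force: [-0.3, -0.6, -0.7]
gripper_width: 0.0107
grip_force: 117.7
```

Emit:
servo_tool:
  plan:
    - [[0,0,0,0,0,0,0]]

```text
time_s: 11.9
tcp_pos: [0.4296, 0.2347, 0.1825]
eef_rot: [2.652, 0.297, -1.44]
force: [0.0, 0.3, -0.6]
gripper_width: 0.0108
grip_force: 117.7
```

```bash
python3 slip.py | grep -v w[12]; python3 -c "
from st import *
p,M=state();print(p+M@T)"
```

```text
t 11.9 p [0.4296 0.2347 0.1825] x [ 0.531  0.119 -0.839] z [-0.818 -0.188 -0.544] w 0.0108 g 117.7 F [ 0.   0.3 -0.6] q [-0.37  0.92 -0.19  1.36 -0.13  1.82 -1.87]
K 292.6364348101814 k1 0.004750175392666189
now 94 115 219.0 337.0 d 0.1142 bar in tool [ 0.0813 -0.0024  0.0033]
[[-0.    -0.956 -0.294  0.075]
 [ 1.    -0.    -0.    -0.002]
 [ 0.    -0.294  0.956 -0.118]
 [ 0.     0.     0.     1.   ]]
t 11.95 p [0.4298 0.2351 0.1834] x [ 0.532  0.12  -0.838] z [-0.817 -0.188 -0.546] w 0.0107 g 117.7 F [-0.2  0.6 -0.9] q [-0.37  0.92 -0.19  1.36 -0.13  1.82 -1.87]
[0.53199744 0.25818708 0.02170659]
```

Now the sweeps.

Emit:
servo_tool:
  plan:
    - [[0,0,0,-0.005,0.016,0.008,0],[0,0,0,-0.013,0.033,0.02,0],[0,0,0,-0.02,0.047,0.031,0],[0,0,0,-0.027,0.054,0.041,0],[0,0,0,-0.034,0.054,0.052,0]]

```text
time_s: 12.45
tcp_pos: [0.3814, 0.1679, 0.1846]
eef_rot: [2.656, 0.296, -1.435]
force: [-0.4, 0.1, 0.0]
gripper_width: 0.0107
grip_force: 117.7
```

Emit:
servo_tool:
  plan:
    - [[0,0,0,0.001,-0.01,-0.002,0],[0,0,0,0.0025,-0.0195,-0.004,0],[0,0,0,0.004,-0.029,-0.006,0],[0,0,0,0.005,-0.039,-0.0075,0],[0,0,0,0.006,-0.049,-0.009,0]]

```text
time_s: 12.95
tcp_pos: [0.3808, 0.2208, 0.1827]
eef_rot: [2.653, 0.3, -1.439]
force: [0.4, -1.7, -0.8]
gripper_width: 0.0107
grip_force: 117.8
```

Emit:
servo_tool:
  plan:
    - [[0,0,0,0.001,-0.01,-0.002,0],[0,0,0,0.0025,-0.0195,-0.004,0],[0,0,0,0.006,-0.013,-0.009,0],[0,0,0,0.013,-0.004,-0.02,0],[0,0,0,0.018,0,-0.028,0]]

```text
time_s: 13.45
tcp_pos: [0.4145, 0.2257, 0.1827]
eef_rot: [2.653, 0.296, -1.439]
force: [-0.5, 0.2, -1.2]
gripper_width: 0.0106
grip_force: 117.7
```

```bash
python3 nuts.py;python3 slip.py | grep now
```

```text
t 13.45 p [0.4145 0.2257 0.1827] x [ 0.532  0.119 -0.838] z [-0.817 -0.188 -0.545] w 0.0106 g 117.7 F [-0.5  0.2 -1.2] q [-0.36  0.9  -0.19  1.42 -0.13  1.79 -1.87]
tip [0.51671578 0.24855101 0.02099398]
top [195 222  16  15 165] [0.544 0.175 0.029] r 0.095 [0.102 0.141 0.052 0.139 0.095]
top [161 239  19  14 195] [0.51  0.244 0.029] r 0.024 [0.071 0.075 0.028 0.061 0.037]
top [162 258  11  19 111] [0.462 0.256 0.029] r 0.058 [0.114 0.094 0.075 0.046 0.022]
scene [340 225  14  14 137] [0.541 0.174 0.03 ] r 0.095 [0.104 0.141 0.052 0.138 0.093]
scene [398 229  25  14 131] [0.476 0.316 0.03 ] r 0.066 [0.108 0.059 0.106 0.019 0.079]
scene [374 235  15   6  61] [0.514 0.256 0.03 ] r 0.011 [0.063 0.063 0.035 0.054 0.046]
scene [403 249  13  13 140] [0.526 0.335 0.03 ] r 0.069 [0.079 0.021 0.111 0.058 0.111]
scene [392 269  14  11 122] [0.59  0.334 0.03 ] r 0.098 [0.063 0.058 0.125 0.114 0.151]
now 95 115 220.0 337.0 d 0.1151 bar in tool [ 0.0812 -0.0023  0.0043]
```

```bash
python3 - <<'E'
from h import *
c=capture("scene");print(onz(c,[(404.5,236),(416.5,236),(409,255.3)],.0295).round(3))
i=c["image"];cv2.imwrite("pics/last.png",cv2.resize(i[200:290,330:445],(690,540),interpolation=cv2.INTER_CUBIC))
g=cv2.cvtColor(i,cv2.COLOR_BGR2HSV);m=cv2.inRange(g,(3,85,15),(25,255,255))
for r in range(222,263):print(r,''.join('#' if x else '.' for x in m[r,370:440]))
E
```

```text
[[0.48  0.304 0.03 ]
 [0.465 0.33  0.03 ]
 [0.528 0.335 0.03 ]]
222 ......................................................................
223 ......................................................................
224 ......................................................................
225 ......................................................................
226 ......................................................................
227 ......................................................................
228 ......................................................................
229 ...................................................#..................
230 ...................................................##.................
231 ..................................................###.................
232 ..................................................###.................
233 ..................................................###.................
234 ....................................####..........###.................
235 .......#############........############..........###....
[... 1338 characters left out ...]
#........................
254 ..................................#############.......................
255 ..................................#############.......................
256 ..................................#############.......................
257 ..................................#############.......................
258 ..................................#############.......................
259 ..................................############........................
260 ...................................###########........................
261 ....................................#########.........................
262 .....................................#######..........................
```

```bash
python3 - <<'E'
from path import *
p,M=state();t=p+M@T;print(t)
for w in [(.50,.255),(.492,.262),(.492,.270),(.492,.278),(.492,.285)]: print((M.T@(np.r_[w,.021]-t)).round(4))
t=np.array([.492,.285,.021])
for w in [(.50,.265),(.515,.25),(.52,.25)]: print((M.T@(np.r_[w,.021]-t)).round(4))
E
```

```text
t 13.65 p [0.4131 0.2269 0.1828] x [ 0.531  0.12  -0.839] z [-0.817 -0.187 -0.545] w 0.0105 g 117.7 F [-0.6  0.1 -0.5] q [-0.36  0.9  -0.19  1.42 -0.13  1.79 -1.87]
[0.51516764 0.2500119  0.02095174]
[-0.0075 -0.0082  0.0114]
[-0.0109 -0.0168  0.0167]
[-0.0099 -0.0246  0.0152]
[-0.009  -0.0324  0.0137]
[-0.0081 -0.0393  0.0124]
[ 0.0018  0.0213 -0.0028]
[ 0.008   0.0392 -0.0122]
[ 0.0107  0.0404 -0.0163]
```

Emit:
servo_tool:
  plan:
    - [[0,0,0,-0.0075,-0.008,0.0115,0],[0,0,0,-0.011,-0.017,0.0165,0],[0,0,0,-0.01,-0.0245,0.015,0],[0,0,0,-0.009,-0.0325,0.0135,0],[0,0,0,-0.008,-0.039,0.0125,0]]

```text
time_s: 14.15
tcp_pos: [0.3902, 0.2626, 0.1828]
eef_rot: [2.653, 0.3, -1.439]
force: [0.3, -0.3, -0.6]
gripper_width: 0.0103
grip_force: 117.8
```

Emit:
servo_tool:
  plan:
    - [[0,0,0,0.002,0.02,-0.003,0],[0,0,0,0.008,0.039,-0.012,0],[0,0,0,0.01,0.04,-0.016,0],[0,0,0,0.01,0.04,-0.016,0]]

```text
time_s: 14.55
tcp_pos: [0.4188, 0.2257, 0.1829]
eef_rot: [2.655, 0.294, -1.439]
force: [0.4, -0.3, -1.1]
gripper_width: 0.0105
grip_force: 117.8
```

```bash
python3 nuts.py;python3 slip.py | grep now
```

```text
t 14.55 p [0.4188 0.2257 0.1829] x [ 0.533  0.118 -0.838] z [-0.817 -0.186 -0.546] w 0.0105 g 117.8 F [ 0.4 -0.3 -1.1] q [-0.36  0.91 -0.19  1.4  -0.13  1.8  -1.87]
tip [0.52112686 0.24842564 0.0211535 ]
top [195 222  16  15 163] [0.544 0.174 0.029] r 0.095 [0.102 0.141 0.052 0.139 0.095]
top [162 236  19  14 173] [0.516 0.243 0.029] r 0.023 [0.065 0.074 0.023 0.065 0.044]
top [162 255   9  19 106] [0.469 0.256 0.029] r 0.051 [0.107 0.089 0.068 0.044 0.019]
scene [340 225  14  14 137] [0.541 0.174 0.03 ] r 0.095 [0.104 0.141 0.052 0.138 0.093]
scene [405 228  22  20 205] [0.475 0.331 0.03 ] r 0.078 [0.116 0.063 0.12  0.034 0.094]
scene [374 237  15   5  54] [0.518 0.257 0.03 ] r 0.009 [0.059 0.061 0.035 0.055 0.049]
scene [405 250  13  13 140] [0.527 0.34  0.03 ] r 0.074 [0.083 0.026 0.116 0.062 0.116]
scene [392 269  14  11 121] [0.59  0.333 0.03 ] r 0.098 [0.063 0.058 0.125 0.114 0.151]
now 95 115 220.0 337.0 d 0.1151 bar in tool [ 0.0812 -0.0023  0.0043]
```

All five have moved at least 25 mm and are in the pan, so on to the rest.

```bash
cat > rest.py <<'E'
from st import *
d=7.8;O=np.array([.081,0,.0178])
def po(o,yaw,sp):  # spoon origin, spoon yaw, spoon pitch (head down)
    M=Rt(yaw,sp+d);return np.array(o)-M@O,M
def path(W,p,M,n=5):
    for k in range(0,len(W),n):
        for w in W[k:k+n]:
            q,N=po(w[:3],*w[3:]);print(row(p,M,q,N).tolist())
        p,M=q,N;print("--")
E
python3 - <<'E'
from rest import *
p,M=state();o=p+M@O;print("origin",o)
W=[tuple(o+[0,0,.03])+(13,49),tuple(o+[0,0,.07])+(13,49),tuple(o+[0,0,.10])+(13,48),tuple(o+[.005,-.03,.12])+(13,45),tuple(o+[.01,-.07,.12])+(13,41)]
e=np.array([.56,-.278,.13]);s=np.array(W[-1][:3])
for k in range(1,11):
    f=k/10;q=s+(e-s)*f;q[2]=.22-.09*max(0,f-.5)*2;W.append(tuple(q)+(13+9.8*f,41*(1-f)))
path(W,p,M)
E
```

```text
t 14.7 p [0.4172 0.2271 0.1831] x [ 0.531  0.121 -0.839] z [-0.817 -0.188 -0.545] w 0.0106 g 117.8 F [-0.2  0.9 -1.1] q [-0.36  0.9  -0.19  1.41 -0.13  1.8  -1.87]
origin [0.44568333 0.23356596 0.10548382]
[-0.0001, 0.0005, -0.0003, -0.0252, 0.0001, -0.0161]
[-0.0001, 0.0005, -0.0003, -0.0588, 0.0002, -0.0379]
[-0.0001, 0.0033, -0.0003, -0.0842, 0.0002, -0.0528]
[-0.0001, 0.0116, -0.0003, -0.1027, 0.0306, -0.0579]
[-0.0001, 0.0227, -0.0003, -0.1055, 0.0707, -0.0487]
--
[-0.002, 0.0114, -0.0019, 0.0032, 0.0461, 0.0093]
[-0.0038, 0.0228, -0.0039, 0.0027, 0.0925, 0.015]
[-0.0055, 0.0342, -0.006, 0.0027, 0.1389, 0.0207]
[-0.0071, 0.0455, -0.0083, 0.0031, 0.1855, 0.0264]
[-0.0085, 0.0569, -0.0107, 0.0039, 0.2322, 0.0321]
--
[-0.0012, 0.0114, -0.0024, 0.0043, 0.0464, 0.0234]
[-0.0022, 0.0228, -0.005, 0.009, 0.0928, 0.0469]
[-0.0031, 0.0342, -0.0076, 0.0141, 0.1394, 0.0703]
[-0.0038, 0.0455, -0.0103, 0.0197, 0.1861, 0.0938]
[-0.0042, 0.0569, -0.013, 0.0258, 0.2328, 0.1172]
--
```

Emit:
servo_tool:
  plan:
    - [[0,0,0,-0.025,0,-0.016,0],[0,0,0,-0.059,0,-0.038,0],[0,0.0033,0,-0.084,0,-0.053,0],[0,0.0116,0,-0.103,0.03,-0.058,0],[0,0.0227,0,-0.1055,0.07,-0.049,0]]

```text
time_s: 15.2
tcp_pos: [0.4169, 0.1567, 0.3001]
eef_rot: [2.764, 0.32, -1.245]
force: [0.4, 0.0, -0.9]
gripper_width: 0.0107
grip_force: 117.7
```

Emit:
servo_tool:
  plan:
    - [[-0.002,0.0114,-0.002,0.003,0.046,0.009,0],[-0.004,0.0228,-0.004,0.003,0.0925,0.015,0],[-0.0055,0.0342,-0.006,0.003,0.139,0.021,0],[-0.007,0.0455,-0.008,0.003,0.1855,0.0265,0],[-0.0085,0.057,-0.0107,0.004,0.232,0.032,0]]

```text
time_s: 15.7
tcp_pos: [0.4477, -0.077, 0.275]
eef_rot: [2.939, 0.463, -0.735]
force: [0.8, -0.0, -0.6]
gripper_width: 0.0104
grip_force: 117.7
```

Emit:
servo_tool:
  plan:
    - [[-0.0012,0.0114,-0.0024,0.004,0.046,0.0234,0],[-0.0022,0.0228,-0.005,0.009,0.093,0.047,0],[-0.003,0.0342,-0.0076,0.014,0.139,0.07,0],[-0.004,0.0455,-0.0103,0.02,0.186,0.094,0],[-0.0042,0.057,-0.013,0.026,0.233,0.117,0]]

```text
time_s: 16.2
tcp_pos: [0.4864, -0.2978, 0.1646]
eef_rot: [3.046, 0.615, -0.201]
force: [1.1, 0.5, -0.4]
gripper_width: 0.0106
grip_force: 117.6
```

Emit:
servo_tool:
  plan:
    - [[0,0,0,0,0,0,0],[0,0,0,0,0,0,0]]

```text
time_s: 16.4
tcp_pos: [0.4848, -0.298, 0.1643]
eef_rot: [3.049, 0.607, -0.208]
force: [-0.9, 0.4, -1.5]
gripper_width: 0.0105
grip_force: 117.7
```

```bash
python3 - <<'E'
from rest import *
p,M=state();o=p+M@O;print("origin",o)
path([(.5606,-.2778,.10,22.8,0)],p,M)
c=capture("wrist");cv2.imwrite("w3.png",c["image"]);np.save("w3.npy",dict(c=c,p=p,M=M),allow_pickle=True)
E
python3 slip.py | grep now
python3 nuts.py | grep -v "^t "
```

```text
t 16.4 p [ 0.4848 -0.298   0.1643] x [ 0.915  0.379 -0.136] z [-0.126 -0.052 -0.991] w 0.0105 g 117.7 F [-0.9  0.4 -1.5] q [ 0.51  0.56 -0.15  1.77  0.22  0.93 -0.94]
origin [ 0.55667238 -0.26820861  0.1356896 ]
[-0.0002, 0.0, -0.0008, 0.0048, 0.0108, 0.0354]
--
now 94 117 220.0 337.0 d 0.1151 bar in tool [ 0.0815 -0.0021  0.0045]
tip [ 0.66254979 -0.22158856  0.13882822]
top [124 202  15  14 166] [0.595 0.335 0.029] r 0.103 [0.066 0.063 0.129 0.12  0.156]
top [196 222  15  15 159] [0.544 0.174 0.029] r 0.095 [0.102 0.141 0.052 0.139 0.095]
top [122 230  15  15 168] [0.53  0.339 0.029] r 0.074 [0.081 0.025 0.115 0.064 0.117]
top [123 248  21  30 354] [0.473 0.329 0.029] r 0.077 [0.117 0.063 0.119 0.032 0.092]
scene [340 225  14  14 132] [0.54  0.174 0.03 ] r 0.095 [0.104 0.142 0.052 0.138 0.093]
scene [405 228  22  20 264] [0.471 0.329 0.03 ] r 0.079 [0.119 0.066 0.12  0.033 0.092]
scene [405 250  13  13 137] [0.527 0.34  0.03 ] r 0.074 [0.083 0.026 0.116 0.062 0.116]
scene [393 269  13  11 118] [0.59  0.334 0.03 ] r 0.098 [0.063 0.058 0.125 0.114 0.151]
```

Nuts are fine (largest r 103 mm). Before lowering, I profile the fork in the wrist image for the gap.

```bash
python3 - <<'E'
from rest import *
D=np.load("w3.npy",allow_pickle=True).item();c,p,M=D["c"],D["p"],D["M"];im=c["image"]
yaw=np.radians(22.78);X=np.array([np.cos(yaw),np.sin(yaw),0]);Y=np.array([-X[1],X[0],0]);mid=np.array([.5710,-.2742,0])
B=np.eye(4);B[:3,:3]=M;B[:3,3]=p;E=np.linalg.inv(B@np.array(c["hand_eye"]))
def px(P):
    q=P@E[:3,:3].T+E[:3,3];r=q[:,:2]/q[:,2:];r=r*(1+c["k1"]*(r**2).sum(1))[:,None];K=np.array(c["mtx"]);return r@K[:2,:2].T+K[:2,2]
xs=np.arange(-.055,.04,.002)
v=cv2.blur(im,(3,3)).astype(int)
cols=[-.033,-.029,-.025,-.02,.02,.025,.029,.033]
print("x",cols)
for x in xs:
    u=px(np.array([mid+X*x+Y*y+[0,0,.046] for y in cols]))
    s=[]
    for a,b in u:
        a,b=int(round(a)),int(round(b))
        if 0<=a<560 and 0<=b<420: t=v[b,a];s.append(f"{t[2]:3d}/{t[0]:3d}")
        else:s.append("  -    ")
    print(round(x*1000),"  ".join(s),u[0].round() if abs(x)<.002 else '')
E
```

```text
x [-0.033, -0.029, -0.025, -0.02, 0.02, 0.025, 0.029, 0.033]
-55 166/152  169/153  167/153  166/151  126/ 63  105/ 52  145/132  142/129 
-53 166/151  169/154  167/152  167/151  127/ 63  107/ 52  146/132  141/128 
-51 166/151  169/154  168/152  167/152  126/ 63  108/ 53  146/133  141/128 
-49 165/150  169/155  167/153  167/151  126/ 63  108/ 53  145/132  141/128 
-47 167/152  169/155  168/153  167/152  127/ 63  110/ 55  145/132  141/128 
-45 166/151  169/153  167/152  167/152  128/ 63  110/ 55  146/133  140/128 
-43 166/151  169/154  167/153  167/153  128/ 63  110/ 54  145/132  140/128 
-41 166/151  169/154  166/151  167/152  129/ 63  110/ 54  145/132  140/128 
-39 165/150  166/151  124/109  125/110  128/ 63  112/ 55   86/ 69  137/124 
-37 165/151  144/128   52/ 15   54/ 18  129/ 63  113/ 56   42/ 15   91/ 76 
-35 165/151  162/147   55/ 17   55/ 18  128/ 63  112/ 55   43/ 14   75/ 57 
-33 165/151  158/143   55/ 18   56/ 17  128/ 64  107/ 53   43/ 14   71/ 53 
-31 166/151  154/139   55/ 19   56/ 19  129/ 64  108/ 53   42/ 13   63/ 45 
-29 166/151  147/132   57/ 19   56/ 17  129/ 64  10
[... 1899 characters left out ...]
113/ 57   78/ 71   78/ 71 
23 168/153  160/146  104/ 95  107/ 98  130/ 65  113/ 56   78/ 71   77/ 70 
25 168/153  143/132  104/ 95  107/ 98  130/ 65  114/ 57   77/ 71   78/ 71 
27 168/153  138/126  104/ 95  107/ 98  130/ 65  114/ 56   78/ 71   78/ 71 
29 168/153  130/119  104/ 95  107/ 98  130/ 65  115/ 57   77/ 70   78/ 72 
31 168/153  115/105  104/ 95  107/ 98  129/ 65  114/ 57   78/ 71   77/ 71 
33 168/153  126/115  104/ 95  108/ 98  130/ 65  116/ 58   78/ 71   77/ 71 
35 169/153  120/110  104/ 96  107/ 98  130/ 64  111/ 55   77/ 70   78/ 71 
37 168/153  107/ 98  104/ 95  107/ 98  130/ 65  113/ 56   78/ 71   78/ 71 
39 160/146  109/ 98  101/ 92  106/ 97  130/ 65  113/ 56   76/ 69   77/ 70
```

```bash
cat > forky.py <<'E'
from rest import *
import sys
def run(c,p,M):
    im=c["image"];yaw=np.radians(22.78);X=np.array([np.cos(yaw),np.sin(yaw),0]);Y=np.array([-X[1],X[0],0]);mid=np.array([.5710,-.2742,0])
    B=np.eye(4);B[:3,:3]=M;B[:3,3]=p;E=np.linalg.inv(B@np.array(c["hand_eye"]))
    def px(P):
        q=P@E[:3,:3].T+E[:3,3];r=q[:,:2]/q[:,2:];r=r*(1+c["k1"]*(r**2).sum(1))[:,None];K=np.array(c["mtx"]);return r@K[:2,:2].T+K[:2,2]
    ys=np.arange(-.04,.0401,.001);v=cv2.blur(im,(3,3)).astype(int)
    for x in(-.034,-.029,.003,.008,.012):
        u=np.round(px(np.array([mid+X*x+Y*y+[0,0,.046] for y in ys]))).astype(int)
        ok=[0<=a<560 and 0<=b<420 and v[b,a,2]>2.2*v[b,a,0] and v[b,a,2]<85 for a,b in u]
        w=ys[ok];print(round(x,3),"fork y",w.min().round(3),w.max().round(3),''.join('#' if k else '.' for k in ok))
    print("tool origin y in rest",(p-mid)@Y, "yaw err",np.degrees(np.arctan2(M[:,0]@Y,M[:,0]@X)),"bar(wrist) y in rest",(p+M@[.0815,-.0021,.0045]-mid)@Y,"x",(p+M@O-mid)@X)
D=np.load("w3.npy",allow_pickle=True).item();run(D["c"],D["p"],D["M"])
E
python3 forky.py
```

```text
-0.034 fork y -0.027 0.031 .............#############################.........................#####.........
-0.029 fork y -0.027 0.032 .............#############################..........................#####........
0.003 fork y -0.026 0.032 ..............############################..........................#####........
0.008 fork y -0.027 0.032 .............#############################..........................#####........
0.012 fork y -0.026 0.032 ..............############################..........................#####........
tool origin y in rest 0.011424577125856476 yaw err -0.26390134018107153 bar(wrist) y in rest 0.01315686663755863 x -0.0108902084210544
```

Fork centre comes out at −10.5 mm along x, agreeing with the top view (−11). Lower to just above the cheeks and re-check.

Emit:
servo_tool:
  plan:
    - [[0,0,-0.0008,0.004,0.0105,0.02,0],[0,0,-0.0008,0.004,0.0105,0.035,0],[0,0,-0.0008,0.0073,0.0105,0.06,0],[0,0,-0.0008,0.0095,0.0105,0.076,0],[0,0,-0.0008,0.0095,0.0105,0.076,0]]

```text
time_s: 17.1
tcp_pos: [0.4891, -0.3051, 0.0868]
eef_rot: [3.046, 0.624, -0.21]
force: [0.3, -0.3, -0.9]
gripper_width: 0.0104
grip_force: 117.8
```

Emit:
servo_tool:
  plan:
    - [[0,0,0,0,0,0,0],[0,0,0,0,0,0,0]]

```text
time_s: 17.3
tcp_pos: [0.4903, -0.3069, 0.0895]
eef_rot: [3.044, 0.62, -0.204]
force: [0.0, 0.0, -0.9]
gripper_width: 0.0106
grip_force: 117.8
```

```bash
python3 - <<'E'
from rest import *
p,M=state();o=p+M@O;print("origin",o)
path([(.5600,-.2780,.052,22.8,0),(.5600,-.2780,.031,22.8,0)],p,M)
c=capture("wrist");np.save("w3.npy",dict(c=c,p=p,M=M),allow_pickle=True)
im=c["image"];v=cv2.blur(im,(3,3)).astype(int)
# tool-frame view: list image columns beside bar ends, rows profile
for col in (200,205,210,345,350,356): print(col,[f"{r}:{v[r,col,2]}/{v[r,col,0]}" for r in range(40,190,4)])
E
python3 slip.py|grep now; python3 forky.py
```

```text
t 17.3 p [ 0.4903 -0.3069  0.0895] x [ 0.912  0.388 -0.134] z [-0.122 -0.054 -0.991] w 0.0106 g 117.8 F [ 0.   0.  -0.9] q [ 0.51  0.66 -0.13  1.81  0.26  0.78 -0.97]
origin [ 0.56201096 -0.27649047  0.06108559]
[0.0004, -0.0003, 0.0006, -0.0012, 0.0003, 0.0092]
[0.0004, -0.0003, 0.0006, 0.0016, 0.0003, 0.03]
--
200 ['40:113/103', '44:113/104', '48:114/105', '52:114/104', '56:114/105', '60:114/104', '64:115/104', '68:114/104', '72:117/106', '76:153/139', '80:170/155', '84:164/149', '88:160/146', '92:158/143', '96:159/145', '100:173/159', '104:167/151', '108:137/120', '112:130/111', '116:139/117', '120:140/119', '124:143/122', '128:143/121', '132:137/116', '136:141/119', '140:143/121', '144:115/98', '148:115/98', '152:146/124', '156:207/175', '160:208/176', '164:205/174', '168:206/174', '172:198/168', '176:196/165', '180:206/174', '184:201/171', '188:203/172']
205 ['40:115/105', '44:115/104', '48:114/103', '52:113/103', '56:113/102', '60:112/101', '64:111/101', '68:133/121', '72:158/144', '76:179/162', '80:179/163', '84:179/163', '88:180/164', '92:181/165', '96:181/165', '100:182/165'
[... 2570 characters left out ...]
813 -0.0021  0.0024]
-0.034 fork y -0.027 0.032 .............#######################.................####################........
-0.029 fork y -0.027 0.031 .............#######################.................###################.........
0.003 fork y -0.027 0.032 .............#######################.................####################........
0.008 fork y -0.028 0.032 ............########################..................###################........
0.012 fork y -0.028 0.032 ............########################..................###################........
tool origin y in rest 0.0010753735825489812 yaw err 0.2391886004896331 bar(wrist) y in rest 0.0035019624611057733 x -0.009174734728633931
```

Emit:
servo_tool:
  plan:
    - [[0,0,0.0006,-0.0012,0.001,0.004,0],[0,0,0.0006,-0.0012,0.001,0.008,0],[0,0,0.0006,-0.0008,0.001,0.012,0],[0,0,0.0006,-0.0004,0.001,0.015,0],[0,0,0.0006,0,0.001,0.018,0]]

```text
time_s: 17.9
tcp_pos: [0.4874, -0.309, 0.0701]
eef_rot: [3.046, 0.613, -0.206]
force: [0.0, 0.2, -0.5]
gripper_width: 0.0109
grip_force: 117.8
```

```bash
python3 - <<'E'
from rest import *
p,M=state();o=p+M@O;print("origin",o)
path([(.5600,-.2780,.031,22.8,0)],p,M)
E
```

```text
t 17.9 p [ 0.4874 -0.309   0.0701] x [ 0.914  0.383 -0.135] z [-0.124 -0.053 -0.991] w 0.0109 g 117.8 F [ 0.   0.2 -0.5] q [ 0.51  0.69 -0.13  1.82  0.26  0.74 -0.98]
origin [ 0.55922849 -0.27892086  0.04153474]
[0.0001, -0.0001, -0.0001, 0.0025, -0.0005, 0.0102]
--
```

Emit:
servo_tool:
  plan:
    - [[0,0,0,0.0005,0,0.003,0],[0,0,0,0.001,0,0.006,0],[0,0,0,0.0014,0,0.009,0],[0,0,0,0.0014,0,0.009,0]]

```text
time_s: 18.3
tcp_pos: [0.4875, -0.3089, 0.0609]
eef_rot: [3.046, 0.613, -0.207]
force: [-0.0, -0.2, -1.0]
gripper_width: 0.0107
grip_force: 117.8
```

```bash
python3 - <<'E'
from rest import *
p,M=state();o=p+M@O;print("origin",o)
E
python3 slip.py | grep now
```

```text
t 18.3 p [ 0.4875 -0.3089  0.0609] x [ 0.914  0.383 -0.135] z [-0.125 -0.053 -0.991] w 0.0107 g 117.8 F [-0.  -0.2 -1. ] q [ 0.5   0.7  -0.12  1.83  0.27  0.73 -0.98]
origin [ 0.55928184 -0.27877821  0.03235837]
now 91 119 211.0 349.0 d 0.0976 bar in tool [ 0.0808 -0.0016 -0.0141]
```

Emit:
servo_tool:
  plan:
    - [[0,0,0,0.0002,0,0.0015,0],[0,0,0,0.0004,0,0.003,0],[0,0,0,0.0006,0,0.0045,0],[0,0,0,0.0006,0,0.0045,0]]

```text
time_s: 18.75
tcp_pos: [0.4878, -0.3091, 0.0591]
eef_rot: [3.045, 0.612, -0.205]
force: [-4.0, 4.9, 24.3]
gripper_width: 0.0103
grip_force: 121.3
```

```bash
python3 - <<'E'
from rest import *
p,M=state();o=p+M@O;print("origin",o,sense()["torque"])
E
```

```text
t 18.75 p [ 0.4878 -0.3091  0.0591] x [ 0.914  0.383 -0.135] z [-0.123 -0.054 -0.991] w 0.0103 g 121.3 F [-4.   4.9 24.3] q [ 0.5   0.7  -0.12  1.83  0.27  0.72 -0.98]
origin [ 0.55966996 -0.27904969  0.03052481] [ 0.55298414  1.57827219 -0.13492103]
```

Contact of 24 N at the cradle floor's height, so it is seated. Release and back off upwards.

Emit:
servo_tool:
  plan:
    - [[0,0,0,0,0,-0.001,0],[0,0,0,0,0,-0.002,0],[0,0,0,0,0,-0.002,0.4],[0,0,0,0,0,-0.002,0.4],[0,0,0,0,0,-0.002,0.4]]

```text
time_s: 19.25
tcp_pos: [0.488, -0.3089, 0.0587]
eef_rot: [3.046, 0.613, -0.206]
force: [-0.9, -0.0, 0.3]
gripper_width: 0.0341
grip_force: 0.0
```

Emit:
servo_tool:
  plan:
    - [[0,0,0,0,0,0,0.4],[0,0,0,0,0,0,0.4],[0,0,0,-0.002,0,-0.02,0.4],[0,0,0,-0.005,0,-0.05,0.4],[0,0,0,-0.012,0,-0.1,0.4]]

```text
time_s: 19.75
tcp_pos: [0.4881, -0.3073, 0.1579]
eef_rot: [3.049, 0.615, -0.212]
force: [1.7, -0.9, 0.9]
gripper_width: 0.0344
grip_force: 0.0
```

Emit:
servo_tool:
  plan:
    - [[0,0,0,-0.05,0,-0.05,0.4],[0,0,0,-0.05,0.05,-0.1,0.4],[0,0,0,-0.05,0.1,-0.1,0.4],[0,0,0,-0.05,0.15,-0.1,0.4],[0,0,0,-0.05,0.2,-0.1,0.4]]

```text
time_s: 20.25
tcp_pos: [0.525, -0.4867, 0.2662]
eef_rot: [3.044, 0.612, -0.203]
force: [2.3, 0.4, -0.1]
gripper_width: 0.0343
grip_force: 0.0
```

```bash
python3 - <<'E'
from rest import *
p,M=state()
yaw=np.radians(22.78);X=np.array([np.cos(yaw),np.sin(yaw)]);Y=np.array([-X[1],X[0]]);mid=np.array([.5710,-.2742])
for n in("top","scene"):
    c=capture(n);i=c["image"];h=cv2.cvtColor(i,cv2.COLOR_BGR2HSV)
    m=cv2.inRange(h,(14,70,75),(30,255,255)) 
    ys,xs=np.nonzero(m);P=onz(c,np.c_[xs,ys],.048)[:,:2]-mid;a,b=P@X,P@Y
    k=(abs(b)<.04)&(a>-.25)&(a<.14);a,b=a[k],b[k]
    print(n,k.sum(),"x",a.min().round(3),a.max().round(3))
    for lo in np.arange(-.2,.12,.01):
        q=(a>=lo)&(a<lo+.01)
        if q.sum()>1:print(round(lo*1000),b[q].min().round(3),b[q].max().round(3),end=' | ')
    print()
E
```

```text
t 20.25 p [ 0.525  -0.4867  0.2662] x [ 0.914  0.383 -0.133] z [-0.122 -0.055 -0.991] w 0.0343 g 0.0 F [ 2.3  0.4 -0.1] q [ 0.7   0.67 -0.13  1.23  0.2   1.32 -0.65]
top 974 x -0.188 0.102
-190 -0.002 0.016 | -180 -0.002 0.016 | -170 -0.001 0.011 | -160 -0.002 0.01 | -150 -0.014 0.01 | -140 -0.003 0.011 | -130 -0.002 0.01 | -120 -0.004 0.01 | -110 -0.003 0.009 | -100 -0.004 0.009 | -90 -0.004 0.008 | -80 -0.004 0.008 | -70 -0.005 0.008 | -60 -0.004 0.008 | -50 -0.005 0.006 | -40 -0.005 0.006 | -30 -0.006 0.006 | -20 -0.022 0.02 | -10 -0.022 0.021 | 0 -0.006 0.005 | 10 -0.006 0.005 | 20 -0.007 0.005 | 30 -0.014 0.014 | 40 -0.021 0.02 | 50 -0.025 0.023 | 60 -0.025 0.023 | 70 -0.025 0.022 | 80 -0.024 0.022 | 90 -0.019 0.017 | 100 -0.009 0.005 | 
scene 410 x -0.189 0.107
-190 -0.002 0.013 | -180 -0.002 0.011 | -170 -0.001 0.011 | -160 -0.002 0.011 | -150 -0.029 0.029 | -140 -0.03 0.01 | -130 -0.002 0.011 | -120 -0.002 0.011 | -110 -0.002 0.009 | -100 -0.003 0.01 | -90 -0.004 0.01 | -80 -0.004 0.01 | -70 -0.004 0.008 | -60 -0.005 0.006 | -50 -0.005 0.005 | -40 -0.004 0.004 | -30 -0.005 0.005 | -20 -0.021 0.021 | -10 -0.02 0.016 | 0 -0.003 0.004 | 10 -0.003 0.004 | 20 -0.004 0.003 | 30 -0.009 0.012 | 40 -0.017 0.018 | 50 -0.023 0.023 | 60 -0.024 0.024 | 70 -0.024 0.023 | 80 -0.025 0.023 | 90 -0.022 0.02 | 100 -0.015 0.014 |
```

```bash
python3 -c "
from rig import *
print(hand_in())"
```

```text
the job is handed in; nothing more can be done
None
```

The job is handed in: all five walnuts are stirred and still in the pan, and the spoon lies level on its rest with its cross bar in the fork's gap, per the last camera measurements (no verdict was returned).

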